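# Load two carriers and an end cap on a rail rod

### The job

Thread the thick carrier block onto the horizontal rod of the stand, then the thin carrier block, and last push the end cap on, open side first, until cap, thin block, thick block and the sprung stop bear on one another without play and stay so when let go. Push gently: the stop gives only two millimetres and must not be rammed solid, nor anything else jammed against the stand. Leave the brass weight, the tee connector and the iris where they are.

Things in the scene. Friction and masses are not known exactly. Their poses are not given: they have to be found in the camera images.
- rod_stand: Fixed stand on the table to the left of the long laser housing: dark foot 90 x 64 x 10 mm, aluminium pillar 34 mm wide, 112 mm tall, and a bare horizontal steel rod, 12 mm in diameter, that leaves the pillar towards the right. Origin on the table, own x along the rod towards its free end, z up. Rod axis 95 mm above the table, tip at x = 60 mm, pillar face 85 mm behind the tip.
- rod_tip (a point): Centre of the rod's chamfered free end, on its axis, 95 mm above the table; axes as those of the stand.
- rod_plungers (a point): Point on the rod's axis 9 mm behind the tip, between two sprung plungers left and right of the rod, 2 mm proud, which span 3 to 15 mm behind the tip. A bore passing over them meets up to about 14 N at entry and drags with 5 to 8 N as long as it covers them; farther back it slides freely. They pinch it with 6 to 7 N each.
- rod_root (a point): Where the rod leaves the pillar. In front of it sits the stop: dark collar of 24 mm diameter, before it a sprung washer of 26 mm diameter. The washer's front face stands, unpressed, 55 to 69 mm behind the rod's tip, not reported: find it by feel. Pressed back it resists with 1.5 N at once, 3.5 N after 2 mm, then it is solid. Contact forces on the stand that sum to over 30 N (the plungers' pinch of 13 N included) break the task.
- thick_carrier_bore (a point): Middle of the bore of the thick carrier: aluminium block 44 mm wide (own y), 44 mm tall, 24 mm thick along the bore (own x, both ways the same), thumbscrew 9 mm wide and 8 mm tall on top. Through bore of 14.4 mm diameter, axis 26 mm above the underside. Stands upright on the table; about 0.1 kg. On the rod it hangs upright by itself.
- thin_carrier_bore (a point): Middle of the bore of the thin carrier: like the thick one but only 12 mm thick along the bore (own x); about 0.06 kg.
- end_cap_bore (a point): Middle of the end cap on its bore's axis: grey block 34 mm wide (own y), 34 tall, 48 long (own x), ribbed sides, domed button on the closed end. Bore 14.4 mm wide, 42 deep, open at the -x end (mouth 24 mm from this point), axis 19 mm above the underside; +x points to the closed end: on the rod x points as the stand's x. The plungers hold it by friction (5 to 8 N).
- thick_carrier: The thick carrier again; origin in the middle of its underside, 26 mm below its bore's axis.
- thin_carrier: The thin carrier again; origin in the middle of its underside, 26 mm below its bore's axis.
- end_cap: The end cap again; origin in the middle of its underside, 19 mm below its bore's axis.
- brass_weight_mid (a point): Bystander: brass weight, 28 mm in diameter, 47 mm tall; point half-way up.
- bnc_tee_mid (a point): Bystander: small metal tee connector, 34 x 45 x 13 mm, lying; point half-way up.
- iris_mid (a point): Bystander: black iris diaphragm lying flat, 36 mm in diameter, 8 mm tall, with a lever; point half-way up.

How it is judged:
By the outcome, as a careful person would: the job done as asked, in the order asked, and still so for the second after the job is handed in, with the robot touching nothing.
It also fails if it takes over 72 s, if anything falls off the work surface, if the arm or the gripper's body presses on something with over 40 N, if the wrist force passes 120 N, or if a joint passes its speed limit or range.

### The arm

A 6-joint arm with a two-finger parallel gripper is mounted at the origin on a cart in front of the work surface, level with it; the furniture and walls round the work are solid. World frame = base frame: x ahead of the robot, y to its left, z up, the work surface at z = 0. Lengths are in m, angles in rad, forces in N, time in s.
With the tool pointing down it reaches from about 0.35 to 0.85 m from the base axis. Payload 8.1 kg.
Tool frame: the origin (TCP) lies where the fingers leave the gripper's body, on its centre line; the fingertips stand 84 mm ahead of it and the grasp point (between the pads) lies 65 mm ahead of it; z points along the fingers, y is the line along which they close (so a half turn about z gives the same grasp; the last joint's range is limited). The gripper opens to 93 mm and grips with 3 to 60 N. Pads are 15 mm wide; open, the fingers measure 128 mm over their backs; the gripper's body (75 mm by 188 mm) begins 65 mm behind the grasp point.
Start: joints at [-1.304, 0.13, 1.488, -0, 1.523, -0.085], TCP at [0.207, -0.563, 0.303] pointing down, gripper open.
Joint ranges: [-2.96, 2.96], [-0.89, 2.26], [0.02, 2.5], [-1.34, 4.48], [0, 2.73], [-2.66, 2.66]. Speed limits (rad/s): [2.39, 2.39, 2.79, 3.14, 3.14, 3.14].

### API

Orientations are given as a rotation vector (axis times angle).
In Python, from plant import robot gives the robot as it stands.
- The arm moves only by the shell command python3 -m jog 'ROWS' [FORCE]. ROWS is text: rows parted by semicolons, each of 5 numbers parted by spaces: the opening, from 0 (shut) to 1 (fully open), then the shift along the tool's x, y, z in m, then the turn about the tool's z in degrees. A call has 1 to 10 rows; each row shifts and turns the commanded pose from where the row before left it, along the tool's axes as they then stand; what a row does not reach is not made up. A row lasts 1/12 s, in which the tool goes at most 41.7 mm and 7.16 degrees, less where a joint would pass 70% of its speed; a pose out of reach is approached as far as the arm can. A call with a gripper value outside its range is refused whole. The fingers move at their own pace and stop on an object; FORCE is the grip in N (left out, the last holds). Time passes only in rows, so rows that do not move let the fingers close. It gives the time, the measured TCP pose, the force, the opening and the grip force at its end, in the units of the state.
- robot.read_state(): the state, without advancing time (a new reading comes with each control period).
- robot.read_camera(name): name is "scene" or "top" or "wrist"; returns a dict with "color" (420x560x3 uint8, red, green, blue), "intrinsics" (3x3 intrinsics, pixels), "k1" (the pictures are not rectified: a ray, as slopes to the right and down, at radius r is drawn at 1 + k1 r^2 times it, then the intrinsics apply), "pose" (4x4, takes a point from camera to world coordinates); the wrist camera has in their place "tool_from_camera" (4x4, takes a point from camera to tool coordinates, whose origin is the TCP and whose axes are the flange's). Camera axes: x right, y down, z forward; pixel columns grow to the right and rows downward; lengths in m; the calibration is good to about 2 mm. A picture is of the moment at which its call begins: read the wrist's pose just before it. There is no depth.
- robot.close_job(): hands the job in; it is judged then, once.
The state is a dict: "t": time; "q": joint angles; "dq": joint speeds; "joint_torque": joint torques, N m; "tool_pos": TCP position; "orientation": TCP orientation; "force": force on the tool from outside, world axes, zero at the start; "wrist_torque": the same for the moment, N m; "opening": finger opening in m; "gripper_force": force on a finger pad.
Only numpy, scipy, OpenCV 4.12 (cv2) and the standard library are available. Lean on these libraries where they do the work, as an engineer would, in place of code of your own. Each camera call takes 0.05 s, during which the arm holds its last target. There are 200 camera calls.

## Working session

There is one attempt and no reset: what is moved stays moved. The work goes in short steps, Python scripts to look and compute and a shell command to move; the robot and the scene stay as the last step left them, time stands still between calls to the robot, and variables do not carry over. Pictures are saved under pics/ and viewed, at most 10 in all, crops included, and the job is handed in when it is done.

```bash
ls; mkdir -p pics; python3 - <<'E'
from plant import robot
import cv2,numpy as np
s=robot.read_state();print({k:np.round(v,4).tolist() for k,v in s.items()})
for n in("scene","top"):
    c=robot.read_camera(n);cv2.imwrite(f"pics/{n}0.png",c["color"][...,::-1])
    print(n,c["intrinsics"].tolist(),c["k1"],np.round(c["pose"],4).tolist())
c=robot.read_camera("wrist");print(c["intrinsics"].tolist(),c["k1"],np.round(c["tool_from_camera"],4).tolist())
E
```

```text
pics
{'t': 0.0, 'q': [-1.3044, 0.1311, 1.4893, -0.0, 1.523, -0.0854], 'dq': [-0.0009, 0.0004, -0.0012, 0.0001, 0.0024, 0.0009], 'joint_torque': [-0.0005, -55.9841, -49.1762, 0.077, 0.0358, -0.0002], 'tool_pos': [0.2067, -0.5628, 0.3017], 'orientation': [-3.0913, -0.5495, 0.0003], 'force': [-0.2987, -1.0036, 0.3284], 'wrist_torque': [0.0013, 0.001, 0.0393], 'gripper_force': 0.0, 'opening': 0.0933}
scene [[519.5529085692368, 0.0, 274.8561193979359], [0.0, 519.5529085692368, 206.44983770961994], [0.0, 0.0, 1.0]] -0.0635589936272558 [[-0.7424, -0.2826, 0.6075, -0.0627], [-0.6696, 0.3407, -0.6599, 0.9157], [-0.0205, -0.8967, -0.4421, 0.4925], [0.0, 0.0, 0.0, 1.0]]
top [[469.0715544815759, 0.0, 271.96806115293987], [0.0, 469.0715544815759, 203.51409034275142], [0.0, 0.0, 1.0]] -0.007738562365737598 [[-0.0251, -0.9894, 0.1427, 0.3185], [-0.9993, 0.0287, 0.0231, 0.3282], [-0.0269, -0.1421, -0.9895, 0.9256], [0.0, 0.0, 0.0, 1.0]]
[[292.5056101335175, 0.0, 276.5030962567784], [0.0, 292.5056101335175, 210.90883568657736], [0.0, 0.0, 1.0]] -0.03155141814258858 [[-0.0001, -0.9627, -0.2706, 0.0757], [1.0, 0.0001, -0.0005, 0.0011], [0.0005, -0.2706, 0.9627, -0.0818], [0.0, 0.0, 0.0, 1.0]]
```

View pics/top0.png

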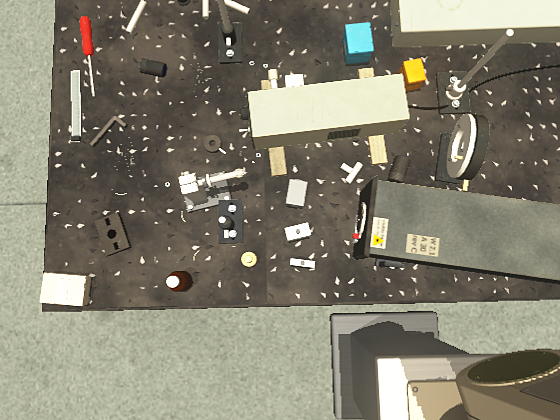

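View pics/scene0.png

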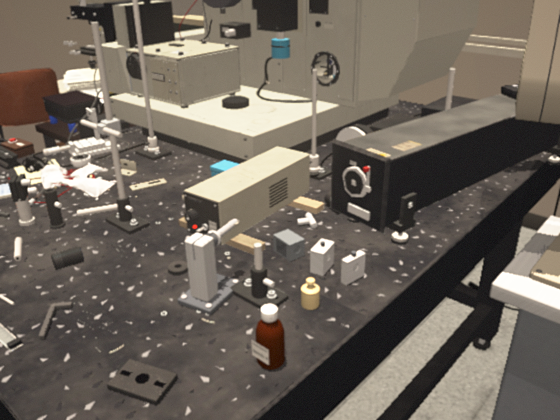

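The top view shows the stand pillar at about (188,183) with the rod running to (243,173). The cap is at (296,192), the thick block at (298,232), the thin block at (302,264), the brass weight at (249,259), the tee at (351,172) and the iris at (211,143). There is also a post at (230,222), close to the rod. I'll enlarge both views.

```bash
python3 - <<'E'
import cv2,numpy as np
a=cv2.imread("pics/top0.png")[140:280,165:365];b=cv2.imread("pics/scene0.png")[205:325,170:380]
cv2.imwrite("pics/topc.png",cv2.resize(a,None,fx=4,fy=4,interpolation=cv2.INTER_CUBIC))
cv2.imwrite("pics/scenec.png",cv2.resize(b,None,fx=3.8,fy=3.8,interpolation=cv2.INTER_CUBIC))
E
```

```text
(no output)
```

View pics/topc.png

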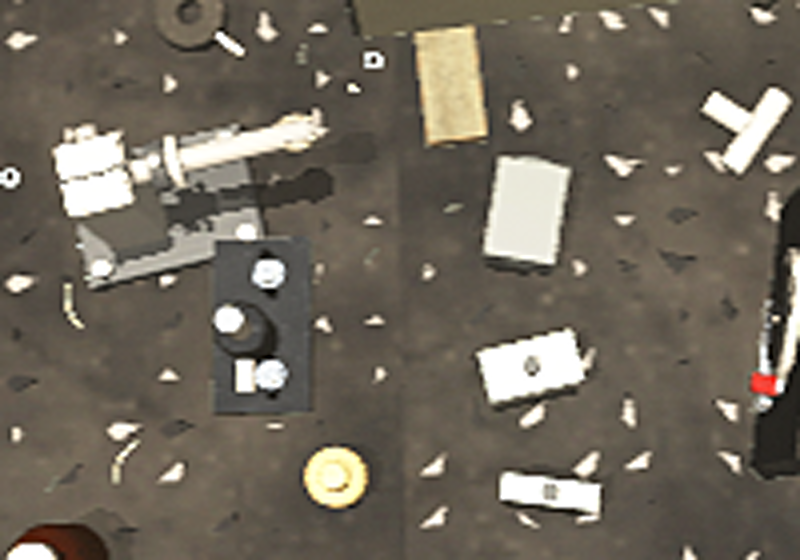

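View pics/scenec.png

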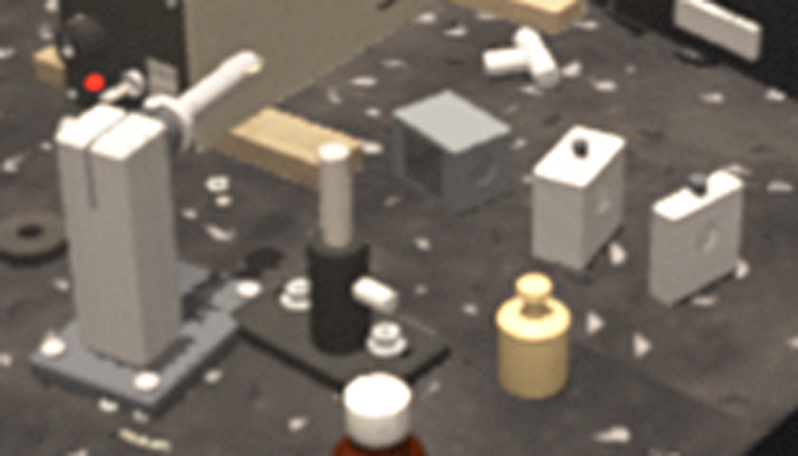

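The crops show the cap's mouth facing the robot, so its +x is about world +x. The rod points towards world -y, and the post stands on the robot's side of the rod. Next I measure.

```bash
cat > h.py <<'E'
import cv2,numpy as np
from plant import robot
from scipy.spatial.transform import Rotation as R
def cam(n):
    s=robot.read_state();c=robot.read_camera(n)
    if n=="wrist":
        T=np.eye(4);T[:3,:3]=R.from_rotvec(s["orientation"]).as_matrix();T[:3,3]=s["tool_pos"];c["pose"]=T@c["tool_from_camera"]
    return c
def ray(c,uv):
    K=c["intrinsics"];d=np.array([(uv[0]-K[0,2])/K[0,0],(uv[1]-K[1,2])/K[1,1]]);u=d.copy()
    for _ in range(20):u=d/(1+c["k1"]*(u@u))
    return c["pose"][:3,3],c["pose"][:3,:3]@np.array([u[0],u[1],1])
def plane(c,uv,z):
    o,d=ray(c,uv);return o+d*(z-o[2])/d[2]
def proj(c,p):
    q=c["pose"][:3,:3].T@(np.asarray(p)-c["pose"][:3,3]);u=q[:2]/q[2];u=u*(1+c["k1"]*(u@u));K=c["intrinsics"]
    return np.array([K[0,0]*u[0]+K[0,2],K[1,1]*u[1]+K[1,2]])
def two(c1,p1,c2,p2):
    o,d=ray(c1,p1);a,b=ray(c2,p2);s=np.linalg.lstsq(np.c_[d,-b],a-o,rcond=None)[0]
    x,y=o+d*s[0],a+b*s[1];return (x+y)/2,np.linalg.norm(x-y)
def blob(c,uv,z,thr,win=22):
    "bright blob near uv -> corners of min-area rectangle cast on height z: centre, sizes, long-side yaw"
    g=cv2.cvtColor(c["color"],cv2.COLOR_RGB2GRAY);m=(g>thr).astype(np.uint8)
    m=cv2.morphologyEx(m,cv2.MORPH_CLOSE,np.ones((3,3)))
    w=np.zeros_like(m);u,v=map(int,uv);w[v-win:v+win,u-win:u+win]=1
    k=cv2.findContours(m*w,cv2.RETR_EXTERNAL,cv2.CHAIN_APPROX_NONE)[0]
    k=max(k,key=cv2.contourArea)
    P=np.array([plane(c,p[0],z)[:2] for p in k],np.float32)*1000
    (x,y),(a,b),t=cv2.minAreaRect(P)
    if a<b:a,b,t=b,a,t+90
    return np.round([x,y,a,b,(t+90)%180-90],1)
E
python3 - <<'E'
from h import *
t=cam("top");s=cam("scene")
print("thick",blob(t,(298,232),.044,190));print("thin",blob(t,(302,264),.044,190));print("cap",blob(t,(296,192),.034,150))
T=lambda x,y:(165+x/4,140+y/4);S=lambda x,y:(170+x/3.8,205+y/3.8)
for n,a,b in [("tip",(322,127),(255,63)),("post",(230,318),(333,150)),("pillar top far-right",(122,138),(165,122)),("brass",(336,475),(533,285)),("thumb thick",(532,364),(580,146)),("thumb thin",(550,490),(700,182))]:
    p,e=two(t,T(*a),s,S(*b));print(n,np.round(p*1000,1),round(e*1000,1))
for z in (95,):
  for p in [(322,127),(180,160),(140,168)]: print(np.round(plane(t,T(*p),.095)*1000,1))
print("bore cap",np.round(plane(s,S(484,172),.019)*1000))
E
```

```text
thick [392.6 300.   50.6  25.1 -77.5]
thin [333.6 295.6  45.   29.4 -85. ]
cap [469.  301.5  49.8  35.6 -11.2]
tip [500.2 395.4  89.1] 3.0
post [412.9 437.2  97. ] 2.6
pillar top far-right [485.5 476.1 103.1] 21.4
brass [344.  395.5  41.6] 3.4
thumb thick [392.8 301.8  45.7] 2.2
thumb thin [333.6 295.2  47.2] 1.5
[497.8 394.   95. ]
[484.6 458.6  95. ]
[481.4 476.8  95. ]
bore cap [441. 313.  19.]
```

```bash
cat >> h.py <<'E'
def to(*P):
    "shifts in present tool axes (mm) through world TCP points (m)"
    s=robot.read_state();M=R.from_rotvec(s["orientation"]).as_matrix();p=s["tool_pos"]
    print("tcp",np.round(np.array(p)*1000,1),"yaw tool x",round(np.degrees(np.arctan2(M[1,0],M[0,0])),2),"tilt",np.round(M[:2,2],4))
    for q in P:
        q=np.array(q);print(q,"->",np.round(M.T@(q-p)*1000,1));p=q
E
python3 - <<'E'
from h import *
to((.207,-.563,.40),(.46,0,.40),(.37,.30,.34))
t=cam("top");s=cam("scene")
for n,a,b in [("black corner",(372,180),(335,143)),("cream near corner",(252,148),(222,207)),("cream left corner",(248,92),(187,190))]:
    p,e=two(t,a,s,b);print(n,np.round(p*1000,1),round(e*1000,1))
E
```

```text
tcp [ 206.7 -563.1  302.2] yaw tool x 20.15 tilt [-0.0002  0.0009]
[ 0.207 -0.563  0.4  ] -> [  0.3  -0.  -97.8]
[0.46 0.   0.4 ] -> [ 4.315e+02 -4.414e+02  4.000e-01]
[0.37 0.3  0.34] -> [  18.9 -312.6   60.3]
black corner [460.  183.1 177.7] 0.2
cream near corner [544.4 384.2  97.2] 8.8
cream left corner [645.  385.5 102.1] 2.2
```

```bash
python3 -m jog '1 0 0 -.033 0;1 0 0 -.033 0;1 0 0 -.033 0;1 .027 -.027 0 0;1 .027 -.027 0 0;1 .027 -.027 0 0;1 .027 -.027 0 0;1 .027 -.027 0 0;1 .027 -.027 0 0;1 .027 -.027 0 0'; python3 -m jog '1 .027 -.027 0 0;1 .027 -.027 0 0;1 .027 -.027 0 0;1 .027 -.027 0 0;1 .027 -.027 0 0;1 .027 -.027 0 0;1 .027 -.027 0 0;1 .027 -.027 0 0;1 .027 -.027 0 0;1 0 -.036 0 0'; python3 -c "
from h import *
to((.37,.28,.36))"
```

```text
t: 1.18
tool_pos: [0.3194, -0.319, 0.4018]
orientation: [3.093, 0.549, 0.001]
force: [1.1, 1.0, 0.2]
opening: 0.0932
gripper_force: 0.0
t: 2.02
tool_pos: [0.453, 0.027, 0.4003]
orientation: [-3.092, -0.55, 0.002]
force: [0.4, 0.9, 0.1]
opening: 0.093
gripper_force: 0.0
tcp [453.   27.  400.3] yaw tool x 20.18 tilt [-0.0014  0.0004]
[0.37 0.28 0.36] -> [   9.4 -266.1   40.5]
```

```bash
python3 -m jog '1 .001 -.033 .005 1.2;1 .001 -.033 .005 1.2;1 .001 -.033 .005 1.2;1 .001 -.033 .005 1.2;1 .001 -.033 .005 1.2;1 .001 -.033 .005 1.2;1 .001 -.033 .005 1.2;1 .001 -.033 .005 1.2;1 0 0 0 0;1 0 0 0 0'; python3 -c "
from h import *
to()
c=cam('wrist')
cv2.imwrite('pics/w1.png',c['color'][...,::-1])
for p in [(.393,.301,.044),(.334,.295,.044),(.469,.3015,.034),(.499,.394,.095),(.485,.459,.095),(.413,.437,.097)]: print(np.round(proj(c,p),1))"
```

```text
t: 2.85
tool_pos: [0.3854, 0.2819, 0.3612]
orientation: [3.127, 0.295, -0.002]
force: [0.7, -0.5, -0.3]
opening: 0.0931
gripper_force: 0.0
tcp [385.4 281.9 361.2] yaw tool x 10.76 tilt [-0.001  -0.0006]
[263.2 177.5]
[260.1 218.6]
[273. 121.]
[194.9  75.8]
[135.6  78.1]
[149.3 146.7]
```

View pics/w1.png

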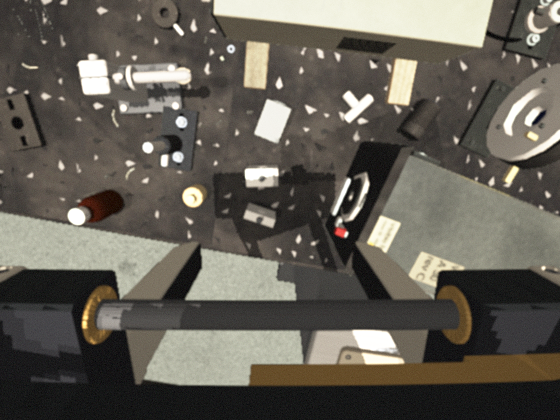

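The wrist view puts the thick block at (262,177), the thin at (260,216) and the cap at (272,120). The rod runs from (125,75) to (190,75). All are within a few pixels of the positions predicted from the top view. I'll refine with blobs from this wrist view.

```bash
python3 - <<'E'
from h import *
c=cam("wrist");print(np.round(robot.read_state()["q"],3))
g=cv2.cvtColor(c["color"],cv2.COLOR_RGB2GRAY)
print(g[160:188:3,240:284:3]);print(g[206:226:3,240:282:3])
for n,uv,z,th,w in [("thick",(262,176),.044,150,20),("thin",(260,216),.044,110,20),("cap",(272,120),.034,120,26)]: print(n,blob(c,uv,z,th,w))
to((.386,.300,.16))
E
```

```text
[ 0.521 -0.223  1.724 -0.     1.641  1.906]
[[ 93  94  88  93  89  87  78  82  84  94  85  91  89  90  75]
 [ 92  89  79  91  80  79  73  76  75  85  77  78  75  86  79]
 [ 89  98  82 112 103 102 142 140 140 110 110 113 108  71  72]
 [ 91  98 243 243 248 254 253 255 255 255 255 255 249  66  84]
 [ 76 118 255 255 255 255 255 255 255 255 255 255 255  94 169]
 [ 37  82 255 255 255 255 255 255 255 255 255 252 241  85  68]
 [ 44  53 255 255 255 255 235 162 135 208 213 174 122  36  31]
 [ 47  37 204 212 209 213 179 118 199 207 208 160 128  43  31]
 [ 45  34 202 211 216 214 213 210 209 208 208 179 129  42  40]
 [ 49  41 136 132 130 121 151 153 113  92 100  83  60  48  47]]
[[ 44  42  68 110 105  94  70  48  25  35  61 121  93  40]
 [ 44  43 102 107 108 106 117 111  96  69  39  43  34  36]
 [ 45  62 213 191 143 115 117 132 116 108 105  94  30  29]
 [ 42 130 211 209 212 208 180 129 114 108 110 103  35  31]
 [ 43 139 196 207 211 179  81 109 207 187 144 115  38  36]
 [ 43  45  52  84 153 133  81 141 206 204 206 183  38  39]
 [ 44  40  43  48  46  40  50 148 188 205 207 124  40  40]]
thick [394.6 301.2  50.7  29.1 -81. ]
thin [338.  296.   44.8  21.9  82.1]
cap [469.4 302.5  52.3  36.2 -11.5]
tcp [386.3 280.3 361.9] yaw tool x 10.59 tilt [ 0.0002 -0.0004]
[0.386 0.3   0.16 ] -> [  3.3 -19.5 201.8]
```

```bash
python3 - <<'E'
from h import *
t=cam("top")
for px in [(355,232),(356,238),(356,220),(360,205)]:print(px,[np.round(plane(t,px,z)[:2]*1000) .tolist() for z in (.06,.1,.14)])
E
python3 -m jog '1 .015 -.019 0 -2;1 0 0 .04 0;1 0 0 .04 0;1 0 0 .04 0;1 0 0 .04 0;1 0 0 .02 0;1 0 0 0 0'
```

```text
(355, 232) [[386.0, 197.0], [383.0, 203.0], [380.0, 209.0]]
(356, 238) [[375.0, 196.0], [372.0, 202.0], [370.0, 208.0]]
(356, 220) [[408.0, 194.0], [404.0, 200.0], [400.0, 206.0]]
(360, 205) [[436.0, 185.0], [430.0, 192.0], [425.0, 198.0]]
t: 3.58
tool_pos: [0.3952, 0.299, 0.1762]
orientation: [3.119, 0.34, -0.013]
force: [-0.8, -0.3, -0.4]
opening: 0.093
gripper_force: 0.0
```

Protrusions on the black housing reach y≈205 mm, close to the gripper body. I'll come down 15 mm further to the left, so that closing the fingers pulls the block clear.

```bash
python3 -m jog '1 .003 -.0175 0 0;1 0 0 .03 0;1 0 0 .03 0;1 0 0 .02 0;1 0 0 .005 0;1 0 0 0 0' && python3 -m jog '.5 0 0 0 0;.45 0 0 0 0;.45 0 0 0 0;.45 0 0 0 0;.3 0 0 0 0;.3 0 0 0 0;.3 0 0 0 0' 10
```

```text
t: 4.08
tool_pos: [0.397, 0.3191, 0.097]
orientation: [3.122, 0.342, -0.001]
force: [0.0, -0.2, 1.5]
opening: 0.0931
gripper_force: 0.0
t: 4.67
tool_pos: [0.3967, 0.3199, 0.097]
orientation: [-3.123, -0.344, -0.001]
force: [0.4, -0.1, 0.8]
opening: 0.0511
gripper_force: 0.3
```

```bash
python3 -c "
from h import *
to()"
```

```text
tcp [396.7 319.9  97. ] yaw tool x 12.56 tilt [0.0003 0.0001]
```

```bash
python3 -m jog '.54 0 0 .003 0;.54 0 0 .003 0;.4 0 0 0 0;.3 0 0 0 0;.3 0 0 0 0;.3 0 0 0 0;.3 0 0 0 0' 40; python3 -m jog '.3 0 0 0 0;.3 0 0 -.02 0;.3 0 0 -.04 0;.3 0 0 -.04 0;.3 0 0 -.04 0;.3 0 0 -.03 0;.3 0 0 0 0'; python3 -c "
from h import *
to((.5,.37,.26))"
```

```text
t: 5.25
tool_pos: [0.3966, 0.3199, 0.0907]
orientation: [-3.123, -0.344, 0.0]
force: [-0.9, -0.1, -0.3]
opening: 0.0439
gripper_force: 39.9
t: 5.83
tool_pos: [0.3994, 0.3217, 0.2692]
orientation: [-3.117, -0.343, -0.018]
force: [1.7, 1.0, -0.3]
opening: 0.0436
gripper_force: 39.9
tcp [399.4 321.7 269.2] yaw tool x 12.55 tilt [0.0105 0.0069]
[0.5  0.37 0.26] -> [108.6 -25.3  10.6]
```

```bash
python3 -m jog '.3 .036 -.004 0 0;.3 .038 -.0045 0 0;.3 .038 -.0045 0 0;.3 0 0 0 -6.8;.3 0 0 0 -6.8;.3 0 0 0 -6.8;.3 0 0 0 -6.8;.3 0 0 0 -6.8;.3 0 0 0 -6.8;.3 0 0 0 -6.8'; python3 -m jog '.3 0 0 0 -6.9;.3 0 0 0 -6.9;.3 0 0 0 -6.9;.3 0 0 0 -6.9;.3 0 0 0 -6.9;.3 0 0 0 -6.9;.3 0 0 0 0;.3 0 0 0 0'; python3 -c "
from h import *
to()
print(robot.read_state()['q'])
c=cam('wrist')
cv2.imwrite('pics/w2.png',c['color'][...,::-1])
for p in [(.4985,.394,.095),(.485,.459,.095)]: print(np.round(proj(c,p),1))"
```

```text
t: 6.67
tool_pos: [0.5029, 0.3568, 0.2598]
orientation: [-2.714, -1.582, 0.002]
force: [0.3, 0.3, -0.8]
opening: 0.0438
gripper_force: 39.9
t: 7.33
tool_pos: [0.5029, 0.3568, 0.2601]
orientation: [-1.991, -2.43, 0.001]
force: [0.4, -0.3, -0.4]
opening: 0.0436
gripper_force: 39.9
tcp [502.9 356.8 260.1] yaw tool x 101.34 tilt [-0.0007 -0.0004]
[5.33866112e-01 1.97735215e-01 1.49149735e+00 3.11135522e-05
 1.45315516e+00 3.36001557e-01]
[279.3 173.9]
[278.9  90.2]
```

View pics/w2.png

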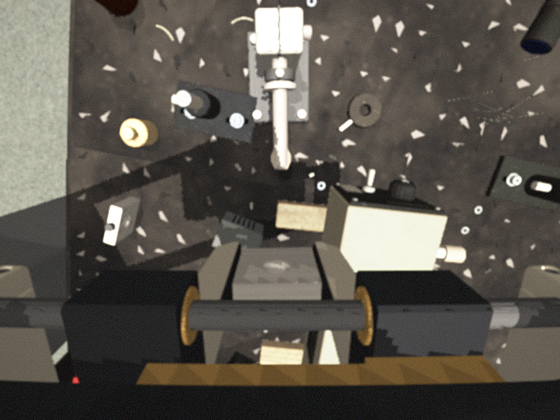

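The wrist view shows the rod from (279,85) to its tip at about (282,163), directly ahead of the held block at (277,262). The cream housing's corner is at about (340,187). Next I measure the rod's axis and the held block's centreline.

```bash
python3 - <<'E'
from h import *
c=cam("wrist");g=cv2.cvtColor(c["color"],cv2.COLOR_RGB2GRAY)
for r in range(94,172,5): print(r,g[r,266:300].tolist())
for r in (245,252,258,264,270,280): print(r,g[r,228:326:2].tolist())
E
```

```text
94 [135, 121, 84, 59, 57, 73, 128, 187, 222, 243, 251, 253, 254, 254, 254, 254, 252, 250, 242, 232, 200, 153, 145, 151, 152, 152, 153, 155, 155, 156, 152, 151, 154, 155]
99 [130, 146, 115, 82, 64, 71, 133, 205, 236, 243, 250, 253, 253, 254, 254, 254, 252, 249, 243, 233, 202, 158, 143, 149, 148, 157, 154, 156, 156, 155, 150, 147, 152, 153]
104 [181, 175, 139, 105, 80, 82, 131, 201, 235, 244, 250, 252, 253, 254, 254, 254, 253, 250, 243, 233, 205, 156, 148, 162, 174, 177, 175, 178, 180, 179, 181, 176, 182, 186]
109 [183, 178, 158, 112, 88, 92, 128, 199, 235, 245, 250, 252, 253, 254, 254, 254, 252, 250, 245, 233, 200, 159, 143, 153, 153, 150, 153, 157, 154, 165, 174, 179, 191, 215]
114 [179, 173, 143, 103, 86, 86, 130, 195, 231, 244, 250, 252, 253, 254, 254, 254, 253, 250, 245, 234, 203, 160, 150, 151, 152, 150, 157, 154, 162, 167, 174, 237, 255, 255]
119 [180, 176, 155, 106, 84, 76, 114, 182, 225, 244, 249, 252, 253, 254, 254, 254, 253, 250, 245, 236, 205, 161, 142, 148, 148, 147, 149, 152, 150, 157, 167, 169, 170, 168]
124 [35, 29, 42, 39, 36, 45, 94, 170, 222, 243, 249, 252, 253, 254,
[... 2229 characters left out ...]
98, 109, 105, 102, 111, 110, 119, 114, 110, 109, 108, 105, 109, 138, 151, 165, 173, 183, 176, 178, 172, 145, 179, 174, 158, 133, 116, 107, 106, 107, 111, 116, 116, 112, 113, 108, 111, 109, 106, 72, 18, 24, 83, 116]
270 [113, 46, 15, 20, 88, 108, 107, 107, 106, 115, 124, 122, 126, 123, 128, 127, 125, 117, 117, 116, 120, 129, 135, 130, 134, 141, 135, 140, 128, 123, 113, 120, 117, 122, 127, 124, 125, 120, 121, 121, 121, 120, 121, 129, 123, 74, 16, 24, 87]
280 [18, 18, 45, 102, 109, 109, 111, 109, 100, 108, 107, 118, 119, 120, 117, 105, 105, 106, 106, 108, 118, 122, 127, 122, 121, 111, 105, 105, 108, 108, 118, 120, 120, 119, 120, 108, 107, 102, 102, 112, 118, 115, 120, 117, 120, 111, 92, 26, 21]
```

```bash
python3 - <<'E'
from h import *
c=cam("wrist");s=robot.read_state();M=R.from_rotvec(s["orientation"]).as_matrix();p=np.array(s["tool_pos"])
f=lambda uv,z:np.round(M.T@(plane(c,uv,z)-p)*1000,2)
zt=p[2]-.047
for uv in [(276.9,258),(276.6,270)]:print("block",f(uv,zt))
for uv in [(279.6,114),(279.7,124),(279.85,137),(280,149)]:print("rod",f(uv,.095),np.round(plane(c,uv,.095)*1000,1))
print("tip",f((282,167),.095))
for uv in [(326,218),(345,186),(318,205)]:print("cream",f(uv,.097),f(uv,.09))
t=cam("top")
E
```

```text
block [14.57  0.92 47.  ]
block [ 8.22  0.77 47.  ]
rod [ 85.83   3.29 165.45] [489.3 441.6  95. ]
rod [ 78.06   3.38 165.45] [490.9 434.   95. ]
rod [ 67.78   3.53 165.45] [493.1 423.9  95. ]
rod [ 58.09   3.67 165.45] [495.2 414.5  95. ]
tip [ 43.18   5.39 165.45]
cream [ -1.19  44.15 163.45] [ -3.34  45.39 170.45]
cream [ 27.3   59.1  163.44] [ 25.97  60.76 170.44]
cream [ 10.6   36.68 163.45] [  8.78  37.7  170.45]
```

```bash
python3 -m jog '.3 0 .0027 0 -.9;.3 0 0 .033 0;.3 0 0 .033 0;.3 0 0 .034 0;.3 0 0 0 0;.3 0 0 0 0'; python3 - <<'E'
from h import *
c=cam("wrist");to();cv2.imwrite("pics/w3.png",c["color"][...,::-1])
g=cv2.cvtColor(c["color"],cv2.COLOR_RGB2GRAY)
for r in range(110,220,10): print(r,g[r,260:304].tolist())
E
```

```text
t: 8.03
tool_pos: [0.5044, 0.3566, 0.1587]
orientation: [-1.966, -2.448, 0.008]
force: [-0.2, 0.1, 0.0]
opening: 0.0436
gripper_force: 39.9
tcp [505.9 357.5 161.4] yaw tool x 102.45 tilt [-0.0004 -0.0003]
110 [211, 214, 214, 213, 220, 216, 202, 154, 112, 103, 122, 180, 236, 246, 249, 252, 254, 254, 255, 255, 255, 255, 255, 255, 255, 255, 255, 255, 255, 254, 254, 253, 251, 246, 235, 201, 170, 175, 181, 182, 185, 187, 184, 188]
120 [103, 99, 94, 83, 79, 55, 43, 47, 47, 49, 84, 125, 168, 189, 205, 215, 234, 250, 255, 255, 255, 243, 216, 193, 197, 200, 196, 192, 197, 234, 253, 253, 251, 246, 237, 192, 121, 89, 95, 98, 97, 102, 94, 89]
130 [57, 60, 59, 58, 62, 51, 56, 56, 56, 56, 85, 122, 159, 172, 178, 187, 183, 192, 199, 201, 200, 198, 199, 203, 198, 199, 196, 197, 190, 185, 178, 172, 164, 158, 156, 139, 109, 94, 102, 107, 112, 103, 106, 108]
140 [67, 61, 56, 62, 53, 60, 60, 52, 59, 59, 82, 125, 157, 170, 176, 183, 191, 194, 197, 198, 200, 198, 199, 199, 200, 199, 197, 194, 192, 187, 179, 174, 165, 154, 134, 115, 104, 100, 106, 108, 106, 99, 100, 98]
150 [61, 59, 60, 59, 54, 58, 55, 56,
[... 687 characters left out ...]
 192, 196, 194, 196, 197, 192, 193, 197, 197, 191, 190, 188, 183, 172, 157, 155, 157, 175, 174, 181, 177, 166, 133, 78, 45, 46, 44]
190 [56, 59, 56, 61, 58, 57, 56, 55, 52, 66, 117, 164, 187, 191, 188, 179, 164, 167, 168, 170, 167, 170, 176, 179, 179, 174, 172, 168, 157, 153, 156, 176, 187, 178, 168, 117, 64, 36, 43, 49, 41, 48, 49, 44]
200 [58, 61, 62, 56, 59, 63, 58, 57, 57, 56, 55, 49, 55, 53, 52, 57, 53, 53, 49, 47, 51, 48, 40, 47, 45, 47, 48, 36, 40, 43, 47, 47, 47, 47, 51, 47, 51, 53, 45, 51, 56, 50, 53, 51]
210 [45, 40, 48, 45, 46, 46, 46, 42, 46, 48, 48, 47, 45, 47, 45, 47, 48, 40, 52, 47, 47, 44, 45, 46, 49, 50, 52, 43, 49, 44, 47, 43, 45, 38, 42, 44, 45, 42, 43, 47, 47, 47, 51, 49]
```

View pics/w3.png

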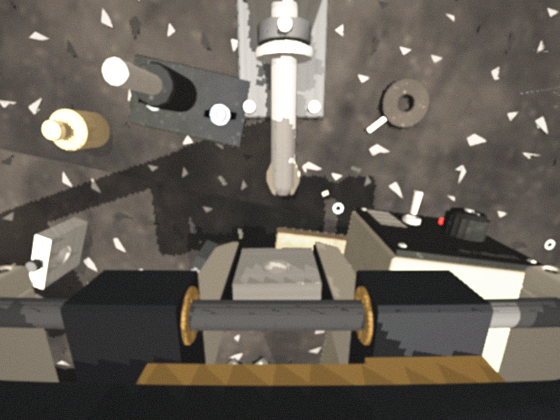

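The held block is in front of the rod and at its height. The rod axis is at column 282.7 with the plungers at rows 165-190, the tip is at row ~195 and the washer at row ~45. I'll compute the lateral offset, using the block as reference.

```bash
python3 - <<'E'
from h import *
c=cam("wrist");s=robot.read_state();M=R.from_rotvec(s["orientation"]).as_matrix();p=np.array(s["tool_pos"])
f=lambda uv,z:np.round(M.T@(plane(c,uv,z)-p)*1000,2)
g=cv2.cvtColor(c["color"],cv2.COLOR_RGB2GRAY)
print("tcp",p*1000)
for r in (253,258,266,272,280): 
    d=np.diff(cv2.GaussianBlur(g,(5,5),0)[r].astype(int))
    l=228+np.argmax(d[228:250]);rr=300+np.argmin(d[300:326]);uv=((l+rr)/2+.5,r);print("block",l,rr,uv,f(uv,p[2]-.047),f(uv,p[2]-.065))
for uv in [(282.9,120),(282.7,140),(282.7,160),(282.7,180),(282.7,193)]:print("rod",f(uv,.095))
for r in (40,45,48,52,56,60):print("washer row",r,f((283,r),.095)[0],f((283,r),.108)[0])
print(g[30:70,283])
for uv in [(348,215),(350,245)]:print("cream",f(uv,.09),f(uv,.1))
E
```

```text
tcp [506.85336145 358.02863366 163.13150913]
block 240 312 (np.float64(276.5), 253) [17.47 -0.48 47.01] [ 9.48 -0.53 65.01]
block 238 314 (np.float64(276.5), 258) [14.91 -0.48 47.01] [ 6.56 -0.53 65.  ]
block 236 316 (np.float64(276.5), 266) [10.75 -0.48 47.01] [ 1.81 -0.53 65.  ]
block 234 318 (np.float64(276.5), 272) [ 7.58 -0.48 47.01] [-1.81 -0.53 65.  ]
block 232 320 (np.float64(276.5), 280) [ 3.29 -0.48 47.  ] [-6.7  -0.53 64.99]
rod [77.92  2.57 68.21]
rod [68.44  2.52 68.2 ]
rod [58.64  2.58 68.19]
rod [48.5   2.63 68.18]
rod [41.71  2.67 68.17]
washer row 40 113.1 109.66
washer row 45 111.02 107.76
washer row 48 109.76 106.61
washer row 52 108.07 105.07
washer row 56 106.38 103.53
washer row 60 104.68 101.97
[255 255 255 255 255 205 141 155 173 171 133  76  78 194 255 255 255 255
 255 255 255 255 255 255 255 255 212 129 155 236 255 254 253 254 255 255
 255 255 255 255]
cream [28.36 38.57 73.25] [31.33 36.04 63.25]
cream [10.72 40.88 73.25] [14.84 38.21 63.24]
```

```bash
python3 -m jog '.3 0 0 0 0;.3 0 0 0 0;.3 0 0 0 0'; python3 - <<'E'
from h import *
for i in range(3):
    c=cam("wrist");s=robot.read_state();print(np.round(np.array(s["tool_pos"])*1000,1),np.round(s["orientation"],4),np.round(s["force"],1))
c["pose"]=c["tool_from_camera"]
g=cv2.GaussianBlur(cv2.cvtColor(c["color"],cv2.COLOR_RGB2GRAY),(3,3),0).astype(float)
def edge(r,a,b,s):
    d=s*np.diff(g[r]);k=np.arange(a,b);w=np.clip(d[a:b],0,None)**2;return (k*w).sum()/w.sum()+.5
for r in (272,276,280,284):
    l,q=edge(r,228,246,1),edge(r,308,326,-1);print("block",l,q,np.round(plane(c,((l+q)/2,r),.047)*1000,2))
for r in (120,130,140,150,160):
    l,q=edge(r,264,277,1),edge(r,288,300,-1);print("rod",r,l,q,np.round(plane(c,((l+q)/2,r),.065)*1000,2))
for uv in [(282.7,180),(282.7,195)]:print(np.round(plane(c,uv,.065)*1000,2))
# fingers inner edges
print(g[255,195:245].astype(int).tolist(),g[255,310:360].astype(int).tolist())
E
```

```text
t: 8.38
tool_pos: [0.5067, 0.358, 0.163]
orientation: [1.967, 2.448, 0.005]
force: [-0.3, 0.0, 0.0]
opening: 0.0437
gripper_force: 39.9
[506.5 357.9 162.5] [1.9667 2.4487 0.0038] [ 0.5  0.3 -1. ]
[506.2 357.7 162. ] [1.9669 2.4489 0.0027] [-0.  -0.  -1.7]
[506.1 357.6 161.6] [1.9671e+00 2.4490e+00 1.7000e-03] [ 0.1  0.8 -1. ]
block 235.064791403287 318.6365792759051 [ 7.1   0.87 47.  ]
block 233.83485818847208 319.6941564561734 [ 4.93  0.83 47.  ]
block 232.67977161500815 320.6662141779789 [ 2.75  0.78 47.  ]
block 231.59271687795177 321.26359641091375 [ 0.55  0.66 47.  ]
rod 120 265.7382003574057 289.8194375516956 [78.3   1.32 65.  ]
rod 130 266.158125 289.4814502529511 [73.64  1.34 65.  ]
rod 140 266.2045990566038 289.4364731653888 [68.91  1.35 65.  ]
rod 150 266.325598581141 289.24321266968326 [64.1   1.34 65.  ]
rod 160 266.59022556390977 289.3347344679106 [59.21  1.43 65.  ]
[49.17  3.84 65.  ]
[41.39  3.88 65.  ]
[84, 83, 80, 79, 78, 77, 77, 77, 77, 76, 77, 77, 79, 85, 99, 117, 133, 144, 147, 147, 146, 147, 148, 147, 147, 147, 147, 146, 145, 145, 146, 146, 148, 147, 147, 147, 148, 145, 134, 106, 67, 36, 23, 29, 54, 92, 124, 136, 138, 137] [138, 137, 129, 103, 65, 35, 26, 36, 66, 104, 134, 146, 147, 147, 148, 148, 147, 147, 147, 148, 147, 146, 146, 146, 146, 147, 148, 146, 145, 146, 147, 144, 136, 128, 120, 114, 111, 111, 112, 113, 113, 112, 112, 111, 112, 112, 112, 111, 111, 111]
```

```bash
cat >> h.py <<'E'
def lat():
    "rod axis against held block, tool frame, mm"
    c=cam("wrist");c["pose"]=c["tool_from_camera"]
    g=cv2.GaussianBlur(cv2.cvtColor(c["color"],cv2.COLOR_RGB2GRAY),(3,3),0).astype(float)
    def edge(r,a,b,s):
        d=s*np.diff(g[r]);k=np.arange(a,b);w=np.clip(d[a:b],0,None)**2;return (k*w).sum()/w.sum()+.5
    b=[(edge(r,228,246,1)+edge(r,308,326,-1))/2 for r in (272,276,280)]
    print("block y",np.round(np.mean([plane(c,(x,r),.047)[1]*1000 for x,r in zip(b,(272,276,280))]),2))
    for r in (125,145,160):
        m=int(np.mean(np.where(g[r,262:302]>140)[0]))+262
        l,q=edge(r,m-16,m-7,1),edge(r,m+7,m+16,-1);print("rod",np.round([l,q],1),np.round(plane(c,((l+q)/2,r),.065)*1000,2))
    s=robot.read_state();print(np.round(np.array(s["tool_pos"])*1000,1),np.round(s["orientation"],4),np.round(s["force"],1))
E
python3 -m jog '.3 0 0 0 0;.3 0 0 0 0;.3 0 0 0 0;.3 0 0 0 0;.3 0 0 0 0;.3 0 0 0 0' ; python3 -c "
from h import *
lat()"; python3 -m jog '.3 0 0 0 0;.3 0 0 0 0;.3 0 0 0 0';python3 -c "
from h import *
lat()"
```

```text
t: 9.03
tool_pos: [0.5057, 0.3574, 0.1607]
orientation: [-1.967, -2.449, 0.0]
force: [-0.4, 0.6, -0.6]
opening: 0.0435
gripper_force: 39.9
block y 0.83
rod [267.3 291.3] [75.98  2.05 65.  ]
rod [267.5 290.3] [66.52  1.87 65.  ]
rod [267.5 290.6] [59.21  1.99 65.  ]
[505.7 357.4 160.7] [-1.9673e+00 -2.4493e+00  2.0000e-04] [-0.3 -0.1 -1.6]
t: 9.33
tool_pos: [0.5058, 0.3574, 0.1607]
orientation: [-1.967, -2.449, 0.0]
force: [-0.7, -1.0, -1.4]
opening: 0.0437
gripper_force: 39.9
block y 0.82
rod [267.3 291.2] [75.98  2.02 65.  ]
rod [267.4 290.1] [66.52  1.81 65.  ]
rod [267.5 290.6] [59.21  1.96 65.  ]
[505.8 357.4 160.7] [ 1.9673e+00  2.4493e+00 -1.0000e-04] [-0.1  0.2 -1.1]
```

```bash
python3 -m jog '.3 .003 .0011 .0009 0;.3 .005 0 0 0;.3 .006 0 0 0;.3 .006 0 0 0;.3 .004 0 0 0;.3 .001 0 0 0;.3 0 0 0 0;.3 0 0 0 0;.3 0 0 0 0;.3 0 0 0 0' ; python3 -c "
from h import *
lat()
c=cam('wrist');cv2.imwrite('pics/w4.png',c['color'][60:300,160:400,::-1])"
```

```text
t: 10.22
tool_pos: [0.5015, 0.3819, 0.1598]
orientation: [1.968, 2.449, -0.0]
force: [0.4, 0.0, -0.7]
opening: 0.0439
gripper_force: 39.9
block y 0.82
rod [270.2 294.3] [75.98  3.49 65.  ]
rod [269.9 291.5] [66.52  2.78 65.  ]
rod [265.3 288.2] [59.21  0.84 65.  ]
[501.5 381.8 159.9] [ 1.9676  2.449  -0.    ] [ 0.9 -0.5 -1.1]
```

View pics/w4.png

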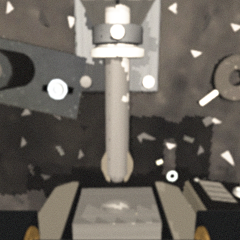

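The crop shows the rod in line with the block, both at column ≈277, with a few millimetres of gap. I'll advance slowly and watch the force.

```bash
for i in 1; do python3 -m jog '.3 .0015 0 0 0;.3 .0015 0 0 0;.3 .0015 0 0 0;.3 .0015 0 0 0' ; python3 -m jog '.3 .0015 0 0 0;.3 .0015 0 0 0;.3 0 0 0 0'; done
```

```text
t: 10.65
tool_pos: [0.5001, 0.3881, 0.1599]
orientation: [-1.967, -2.449, -0.0]
force: [-0.6, -0.1, -0.3]
opening: 0.0439
gripper_force: 39.9
t: 10.9
tool_pos: [0.4994, 0.3912, 0.1598]
orientation: [-1.967, -2.45, -0.0]
force: [0.2, 0.1, 0.0]
opening: 0.0439
gripper_force: 39.9
```

```bash
python3 -m jog '.3 .0015 0 0 0;.3 .0015 0 0 0' ; python3 -m jog '.3 .001 0 0 0;.3 .001 0 0 0;.3 0 0 0 0'; python3 -c "
from h import *
print(robot.read_state()['wrist_torque'])
c=cam('wrist');cv2.imwrite('pics/w5.png',cv2.resize(c['color'][60:300,160:400,::-1],None,fx=2,fy=2))"
```

```text
t: 11.07
tool_pos: [0.4988, 0.3938, 0.1598]
orientation: [-1.967, -2.449, 0.0]
force: [-0.3, 0.1, -0.8]
opening: 0.0438
gripper_force: 39.9
t: 11.32
tool_pos: [0.4984, 0.3959, 0.1599]
orientation: [-1.967, -2.449, -0.0]
force: [-0.3, -1.2, -0.9]
opening: 0.0438
gripper_force: 39.9
[-0.01856305 -0.1291286  -0.02144229]
```

```bash
python3 -m jog '.3 .001 0 0 0;.3 0 0 0 0';python3 -m jog '.3 .001 0 0 0;.3 0 0 0 0';python3 -m jog '.3 .001 0 0 0;.3 0 0 0 0'; python3 -c "
from h import *
print(robot.read_state()['wrist_torque'])"
```

```text
t: 11.53
tool_pos: [0.4982, 0.3968, 0.1599]
orientation: [-1.967, -2.449, -0.0]
force: [0.2, 0.1, -1.2]
opening: 0.0437
gripper_force: 39.9
t: 11.7
tool_pos: [0.498, 0.3978, 0.1598]
orientation: [-1.967, -2.449, -0.0]
force: [0.0, -0.1, -0.9]
opening: 0.0434
gripper_force: 39.9
t: 11.87
tool_pos: [0.4977, 0.3988, 0.1598]
orientation: [-1.967, -2.449, -0.0]
force: [0.2, 0.5, -0.9]
opening: 0.0438
gripper_force: 39.9
[-0.00982877 -0.18240961  0.00526834]
```

```bash
python3 -c "
from h import *
c=cam('wrist');s=cam('scene');a=cv2.resize(c['color'][60:300,160:400],(590,590),interpolation=cv2.INTER_CUBIC);b=cv2.resize(s['color'][200:270,195:265],None,fx=3,fy=3)
print(np.round(proj(s,(.498,.394,.095)),1))
a=a[:,:590];o=np.zeros((590,800,3),np.uint8);o[:,:590]=a;o[:210,590:]=b
cv2.imwrite('pics/w6.png',o[...,::-1])"
```

```text
[239.4 218.7]
```

View pics/w6.png

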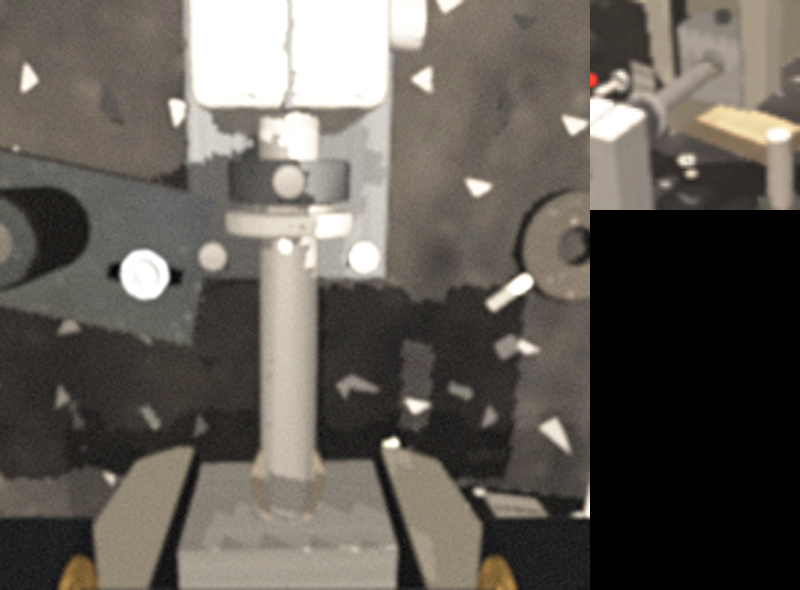

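The wrist view shows the rod, (262–318) in the crop, centred on the block (190–390) and entering the bore. The bulge at row 480 suggests the plungers are right at the mouth. I continue slowly.

```bash
for i in 1; do python3 -m jog '.3 .001 0 0 0;.3 0 0 0 0';python3 -m jog '.3 .001 0 0 0;.3 0 0 0 0';python3 -m jog '.3 .001 0 0 0;.3 0 0 0 0';python3 -m jog '.3 .001 0 0 0;.3 0 0 0 0'; done | grep -v -e orient -e opening
```

```text
t: 12.13
tool_pos: [0.4976, 0.3997, 0.1598]
force: [0.0, -0.2, -0.7]
gripper_force: 39.9
t: 12.3
tool_pos: [0.4974, 0.4007, 0.1598]
force: [1.0, -0.2, -0.9]
gripper_force: 39.9
t: 12.47
tool_pos: [0.4973, 0.4016, 0.1598]
force: [1.6, -0.1, -1.7]
gripper_force: 39.9
t: 12.63
tool_pos: [0.4972, 0.4023, 0.1598]
force: [3.2, -2.5, -2.6]
gripper_force: 39.9
```

```bash
for i in 1; do python3 -m jog '.3 0 .0005 .0003 0;.3 0 0 0 0';python3 -m jog '.3 .001 0 0 0;.3 0 0 0 0';python3 -m jog '.3 .001 0 0 0;.3 0 0 0 0'; done | grep -v -e orient -e opening
```

```text
t: 12.8
tool_pos: [0.4974, 0.4024, 0.1595]
force: [0.2, -3.0, -0.5]
gripper_force: 39.9
t: 12.97
tool_pos: [0.4972, 0.4031, 0.1593]
force: [1.4, -5.1, -1.1]
gripper_force: 39.9
t: 13.13
tool_pos: [0.4971, 0.4035, 0.1591]
force: [1.8, -8.4, -0.5]
gripper_force: 39.9
```

```bash
for i in 1; do python3 -m jog '.3 .001 .0002 0 0;.3 0 0 0 0';python3 -m jog '.3 .001 0 0 0;.3 0 0 0 0';python3 -m jog '.3 .001 0 0 0;.3 0 0 0 0'; done | grep -v -e orient -e opening
```

```text
t: 13.3
tool_pos: [0.4967, 0.4053, 0.1591]
force: [-0.2, 0.1, -3.9]
gripper_force: 39.9
t: 13.47
tool_pos: [0.4965, 0.4065, 0.1591]
force: [1.5, -3.9, -3.4]
gripper_force: 39.9
t: 13.63
tool_pos: [0.4963, 0.4074, 0.1592]
force: [0.6, -4.8, -2.5]
gripper_force: 39.9
```

```bash
for i in 1; do python3 -m jog '.3 .0015 0 0 0;.3 .0015 0 0 0;.3 .0015 0 0 0;.3 .0015 0 0 0';python3 -m jog '.3 .0015 0 0 0;.3 .0015 0 0 0;.3 .0015 0 0 0;.3 .0015 0 0 0';python3 -m jog '.3 .0015 0 0 0;.3 .0015 0 0 0;.3 .0015 0 0 0;.3 .0015 0 0 0'; done | grep -v -e orient -e opening
```

```text
t: 13.97
tool_pos: [0.4951, 0.413, 0.1593]
force: [1.3, -6.0, -1.1]
gripper_force: 39.9
t: 14.3
tool_pos: [0.4938, 0.4189, 0.1593]
force: [0.8, -7.2, -1.0]
gripper_force: 39.9
t: 14.63
tool_pos: [0.4925, 0.4247, 0.1593]
force: [1.0, -6.9, -1.0]
gripper_force: 39.9
```

```bash
for i in 1; do python3 -m jog '.3 .0015 0 0 0;.3 .0015 0 0 0;.3 .0015 0 0 0;.3 .0015 0 0 0';python3 -m jog '.3 .0015 0 0 0;.3 .0015 0 0 0;.3 .0015 0 0 0';python3 -m jog '.3 .0015 0 0 0;.3 .0015 0 0 0;.3 .0015 0 0 0;.3 .0015 0 0 0'; done | grep -v -e orient -e opening
```

```text
t: 14.97
tool_pos: [0.4911, 0.4307, 0.1593]
force: [-1.2, -5.1, -1.2]
gripper_force: 39.9
t: 15.22
tool_pos: [0.4903, 0.4362, 0.1599]
force: [-0.3, -0.1, -1.0]
gripper_force: 39.9
t: 15.55
tool_pos: [0.4891, 0.4416, 0.1597]
force: [-0.0, -0.2, -1.0]
gripper_force: 39.9
```

```bash
for i in 1; do python3 -m jog '.3 .0015 0 0 0;.3 .0015 0 0 0;.3 .0015 0 0 0;.3 0 0 0 0';for k in 1 ; do python3 -m jog '.3 .001 0 0 0;.3 0 0 0 0';python3 -m jog '.3 .001 0 0 0;.3 0 0 0 0';python3 -m jog '.3 .001 0 0 0;.3 0 0 0 0';python3 -m jog '.3 .001 0 0 0;.3 0 0 0 0';python3 -m jog '.3 .001 0 0 0;.3 0 0 0 0'; done;done | grep -v -e orient -e opening -e gripper -e t:
```

```text
tool_pos: [0.4881, 0.446, 0.1596]
force: [-0.1, 0.1, -0.7]
tool_pos: [0.4879, 0.4468, 0.1595]
force: [-0.1, 0.6, -1.3]
tool_pos: [0.4877, 0.4477, 0.1595]
force: [1.0, -0.2, -0.9]
tool_pos: [0.4874, 0.4487, 0.1595]
force: [-0.7, 0.4, -0.2]
tool_pos: [0.4872, 0.4497, 0.1595]
force: [-0.5, -0.0, -1.0]
tool_pos: [0.487, 0.4507, 0.1595]
force: [0.4, 0.8, -0.1]
```

```bash
for k in 1 ; do python3 -m jog '.3 .001 0 0 0;.3 0 0 0 0';python3 -m jog '.3 .001 0 0 0;.3 0 0 0 0';python3 -m jog '.3 .001 0 0 0;.3 0 0 0 0'; done | grep -v -e orient -e opening -e gripper -e t:
```

```text
tool_pos: [0.4868, 0.4517, 0.1596]
force: [0.6, 0.6, -1.5]
tool_pos: [0.4866, 0.4527, 0.1596]
force: [0.4, -0.7, -0.9]
tool_pos: [0.4864, 0.4537, 0.1596]
force: [-0.9, -0.2, -0.9]
```

```bash
for k in 1 ; do python3 -m jog '.3 .0008 0 0 0;.3 0 0 0 0';python3 -m jog '.3 .0008 0 0 0;.3 0 0 0 0'; done | grep -v -e orient -e opening -e gripper -e t:
```

```text
tool_pos: [0.4862, 0.4544, 0.1596]
force: [0.1, -0.1, -1.4]
tool_pos: [0.486, 0.4552, 0.1595]
force: [-0.3, 1.1, -0.3]
```

```bash
for k in 1 ; do python3 -m jog '.3 .0008 0 0 0;.3 0 0 0 0';python3 -m jog '.3 .0008 0 0 0;.3 0 0 0 0'; done | grep -v -e orient -e opening -e gripper -e t:
```

```text
tool_pos: [0.4858, 0.4559, 0.1595]
force: [-0.7, 0.8, -0.6]
tool_pos: [0.4857, 0.4568, 0.1596]
force: [0.3, -0.6, -2.6]
```

```bash
for k in 1 ; do python3 -m jog '.3 .0008 0 0 0;.3 0 0 0 0';python3 -m jog '.3 .0008 0 0 0;.3 0 0 0 0'; done | grep -v -e orient -e opening -e gripper -e t:
```

```text
tool_pos: [0.4855, 0.4576, 0.1595]
force: [-0.1, -0.9, -1.1]
tool_pos: [0.4854, 0.458, 0.1595]
force: [0.5, -1.9, 0.5]
```

```bash
for k in 1 ; do python3 -m jog '.3 0 0 0 0'; python3 -m jog '.3 0 0 0 0';python3 -m jog '.3 .0006 0 0 0;.3 0 0 0 0';python3 -m jog '.3 0 0 0 0';python3 -m jog '.3 0 0 0 0'; done | grep -v -e orient -e opening -e gripper -e t:
```

```text
tool_pos: [0.4854, 0.458, 0.1595]
force: [0.5, -1.7, -0.3]
tool_pos: [0.4854, 0.458, 0.1595]
force: [-0.1, -0.9, -1.4]
tool_pos: [0.4853, 0.4587, 0.1596]
force: [0.3, -1.4, 0.3]
tool_pos: [0.4853, 0.4587, 0.1595]
force: [0.6, -2.1, -0.0]
tool_pos: [0.4853, 0.4587, 0.1595]
force: [-0.4, -2.2, -0.3]
```

The washer is found: contact at TCP y≈457.4 mm, so its face is about 64 mm behind the tip. I release the thick block and rise.

```bash
python3 -m jog '.62 0 0 0 0;.62 0 0 0 0;.62 0 0 0 0;.62 0 0 0 0;.62 0 0 -.01 0;.62 0 0 -.025 0;.62 0 0 -.035 0;.62 0 0 -.03 0;.62 0 0 0 0' ; python3 -c "
from h import *
print(robot.read_state()['q'])
to((.34,.30,.26))"
```

```text
t: 19.47
tool_pos: [0.4875, 0.4608, 0.2694]
orientation: [1.966, 2.447, 0.019]
force: [0.1, 0.2, 0.9]
opening: 0.0578
gripper_force: 0.0
[6.80765884e-01 3.26422352e-01 1.32323473e+00 1.50850618e-04
 1.47933381e+00 4.63248644e-01]
tcp [487.5 460.8 269.4] yaw tool x 102.46 tilt [0.0097 0.008 ]
[0.34 0.3  0.26] -> [-125.2 -178.8    6.6]
```

```bash
python3 -m jog '1 -.02 -.029 0 0;1 -.02 -.029 0 0;1 -.02 -.029 0 0;1 -.02 -.029 0 0;1 -.02 -.029 0 0;1 -.02 -.029 0 0;1 0 0 0 -7;1 0 0 0 -7;1 0 0 0 -7;1 0 0 0 -7' | grep tool; python3 -m jog '1 0 0 0 -7;1 0 0 0 -7;1 0 0 0 -7;1 0 0 0 -7;1 0 0 0 -7;1 0 0 0 -6;1 0 0 0 0;1 0 0 0 0;1 0 0 0 0;1 0 0 0 0'|grep tool; python3 - <<'E'
from h import *
to()
c=cam("wrist");t=cam("top")
uv=proj(c,(.3355,.296,.044));print(uv)
g=cv2.cvtColor(c["color"],cv2.COLOR_RGB2GRAY)
cv2.imwrite("pics/w7.png",c["color"][...,::-1])
u,v=map(int,uv)
print(g[max(0,v-40):v+40:4,u-60:u+60:4])
print("top thick-on-rod etc",blob(t,proj(t,(.4853,.457,.113)),.113,170,14))
E
```

```text
tool_pos: [0.3412, 0.3041, 0.2606]
tool_pos: [0.3412, 0.3041, 0.2598]
tcp [341.2 304.1 259.8] yaw tool x 171.31 tilt [0.0003 0.0002]
[268.52273391 197.98677829]
[[ 45  50  46  52  45  53  55  58  49  55  59  61  60  58  59  57  60  61
   62  55  52  49  51  55  49  52  59  51  49  55]
 [ 68  46  42  53  47  44  50  51  51  54  50  53  57  59  57  68  63  59
   55  54  51  51  53  62  52  51  57  59  55  54]
 [158  50  44  50  40  50  52  52  51  54  57  57  53  55  57  58  63  59
   61  57  57  54  55  58  53  52  52  51  59  54]
 [158  42  46  41  45  55  47  53  51  53  59  60  56  61  56  53  61  57
   58  62  62  60  52  55  61  60  85 124  71  53]
 [ 77  45  44  43  40  52  49  54  53  54  56  55  62  54  59  58  75  63
   58  55  55  57  60  60  57  51 161 102  55  51]
 [ 50  42  39  48  46  51  55  55  53  55  47  53  64  60  56  49  44 117
   82  50  53  59  59  48  49  61 115  51  54  49]
 [ 31  41  44  43  44  47  45  51  43  53 103 155  50  46  53  49  54  54
   52  56  53  56  52  50  48  88 103  50  49  49]
 [ 49  45  46  45  46  46  49  44  45  55 103 141 146 150 149 16
[... 914 characters left out ...]
 107 104 109 114 116]
 [ 87  84  86  98  92  81  94  90  96  83  43  37  39  38  40  44  87 209
  243  91  82  80  90  90 109 103 107 108 105 107]
 [ 90  79  84  85  92  91  90  84 238 113 100  53  58  56  56  45  91 241
   94  90  92  90  95  97 106 103 108 105 107 107]
 [ 83  83  81  83  92  88  96  96 217 105 104 116 102  54  58  89  98  91
   81  89  87  90  96  94  97 107 104  98 110 111]
 [ 93  97  87  85  88  92  94  97 109  97 108 115 115 114 116  90  93  85
   85  86  96  92 107  87  91  97 106 104 106 104]
 [ 96  94  88  92  92 100  95  95  97  92 109 107 112 115 112  88  89  86
   88  93  90  85  89  81  94 105 112 118 112 103]]
top thick-on-rod etc [487.5 458.6  49.1  46.4 -88.3]
```

```bash
python3 - <<'E'
from h import *
c=cam("wrist");b=blob(c,proj(c,(.3355,.296,.044)),.044,190,40);print(b)
to((b[0]/1000,b[1]/1000,.091))
E
```

```text
[331.3 296.5  42.9  17.   81.4]
tcp [341.2 304.1 259.6] yaw tool x 171.39 tilt [0.     0.0001]
[0.3313 0.2965 0.091 ] -> [  8.6  -9.  168.6]
```

```bash
python3 -m jog '1 .007 .009 0 0;1 0 0 .035 0;1 0 0 .035 0;1 0 0 .035 0;1 0 0 .03 0;1 0 0 .02 0;1 0 0 .01 0;1 0 0 .0035 0;1 0 0 0 0;1 0 0 0 0' | grep -e tool -e for; python3 -m jog '.55 0 0 0 0;.5 0 0 0 0;.5 0 0 0 0;.45 0 0 0 0;.4 0 0 0 0;.3 0 0 0 0;.3 0 0 0 0;.3 0 0 0 0' 10; python3 -m jog '.3 0 0 0 0;.3 0 0 0 0;.3 0 0 0 0' 40;
```

```text
tool_pos: [0.3363, 0.3148, 0.0924]
force: [0.1, -0.9, -0.2]
gripper_force: 0.0
t: 22.78
tool_pos: [0.3356, 0.3139, 0.091]
orientation: [-0.234, -3.133, 0.0]
force: [-0.2, -0.7, 0.2]
opening: 0.0441
gripper_force: 0.2
t: 23.03
tool_pos: [0.3356, 0.314, 0.091]
orientation: [-0.234, -3.133, 0.0]
force: [-0.4, -0.9, 1.2]
opening: 0.0437
gripper_force: 40.0
```

```bash
python3 -m jog '.3 0 0 -.02 0;.3 0 0 -.04 0;.3 0 0 -.04 0;.3 0 0 -.04 0;.3 0 0 -.03 0;.3 -.031 .018 0 0;.3 -.031 .018 0 0;.3 -.031 .018 0 0;.3 -.031 .018 0 0;.3 -.031 .018 0 0' | grep -e tool -e opening; python3 -m jog '.3 0 0 0 6.9;.3 0 0 0 6.9;.3 0 0 0 6.9;.3 0 0 0 6.9;.3 0 0 0 6.9;.3 0 0 0 6.9;.3 0 0 0 6.9;.3 0 0 0 6.9;.3 0 0 0 6.9;.3 0 0 0 6.9'|grep -e tool -e opening; python3 -c "
from h import *
to((.5021,.380,.1597))"
```

```text
tool_pos: [0.5037, 0.3805, 0.2607]
opening: 0.0438
tool_pos: [0.5021, 0.38, 0.2605]
opening: 0.0437
tcp [502.1 380.  260.5] yaw tool x 102.12 tilt [-0.0007 -0.0003]
[0.5021 0.38   0.1597] -> [1.000e-01 1.000e-01 1.008e+02]
```

Well placed. I go down gently, settle and check alignment numerically.

```bash
python3 -m jog '.3 0 0 .02 0;.3 0 0 .03 0;.3 0 0 .025 0;.3 0 0 .015 0;.3 0 0 .008 0;.3 0 0 .0028 0;.3 0 0 0 0;.3 0 0 0 0;.3 0 0 0 0;.3 0 0 0 0' | grep -e tool -e opening;python3 -m jog '.3 0 0 0 0;.3 0 0 0 0;.3 0 0 0 0;.3 0 0 0 0'; python3 - <<'E'
from h import *
to((.5021,.380,.1597));c=cam("wrist");c["pose"]=c["tool_from_camera"]
g=cv2.cvtColor(c["color"],cv2.COLOR_RGB2GRAY)
for r in (150,160,170): print(r,g[r,255:305].tolist())
for r in (262,268,274): print(r,g[r,226:246].tolist(),g[r,308:328].tolist())
print(g[120:280:2,262].tolist())
E
```

```text
tool_pos: [0.503, 0.3805, 0.1619]
opening: 0.0436
t: 25.87
tool_pos: [0.5023, 0.38, 0.1604]
orientation: [1.967, 2.449, 0.0]
force: [-0.6, 0.6, -0.1]
opening: 0.0438
gripper_force: 40.0
tcp [502.3 380.  160.4] yaw tool x 102.45 tilt [0.0002 0.0001]
[0.5021 0.38   0.1597] -> [ 0.  -0.2  0.7]
150 [202, 206, 201, 204, 201, 204, 207, 204, 202, 205, 205, 187, 131, 85, 76, 83, 81, 85, 79, 88, 80, 83, 84, 80, 85, 84, 83, 80, 81, 75, 74, 112, 168, 201, 204, 204, 200, 202, 222, 252, 255, 255, 255, 255, 255, 255, 255, 255, 255, 255]
160 [200, 202, 200, 202, 201, 196, 202, 201, 200, 200, 200, 201, 199, 200, 198, 202, 191, 159, 139, 141, 145, 173, 195, 203, 200, 198, 203, 244, 255, 255, 255, 255, 255, 255, 255, 255, 255, 255, 255, 255, 255, 255, 255, 255, 255, 255, 255, 255, 255, 255]
170 [199, 196, 196, 198, 203, 199, 201, 201, 200, 202, 197, 201, 201, 204, 201, 199, 201, 197, 201, 205, 202, 200, 197, 201, 200, 201, 202, 200, 199, 202, 202, 199, 203, 199, 208, 228, 244, 255, 255, 255, 255, 255, 255, 255, 255, 255, 255, 255, 255, 255]
262 [113, 114, 118, 114, 116, 103, 67, 36, 25, 62, 97, 108, 1
[... 201 characters left out ...]
2, 108, 108, 106, 107, 105, 110] [108, 110, 108, 106, 108, 104, 111, 108, 106, 106, 109, 93, 55, 23, 36, 74, 104, 109, 120, 111]
274 [115, 102, 67, 40, 17, 45, 91, 118, 123, 125, 121, 123, 121, 122, 121, 138, 161, 165, 168, 168] [138, 137, 134, 130, 128, 122, 121, 136, 156, 167, 172, 165, 158, 118, 61, 21, 36, 70, 103, 115]
[255, 238, 211, 210, 204, 205, 201, 208, 211, 210, 209, 208, 205, 204, 205, 204, 206, 202, 199, 197, 201, 201, 207, 202, 202, 201, 144, 29, 29, 30, 34, 29, 27, 34, 37, 42, 41, 47, 43, 36, 40, 35, 40, 40, 38, 50, 88, 127, 141, 147, 142, 144, 148, 134, 105, 66, 33, 16, 27, 23, 58, 115, 119, 120, 117, 116, 106, 109, 112, 109, 113, 105, 105, 109, 109, 111, 108, 167, 194, 188]
```

```bash
for i in 1; do python3 -m jog '.3 .002 -.0002 .0005 0;.3 .003 0 0 0;.3 .003 0 0 0;.3 .002 0 0 0;.3 .002 0 0 0;.3 0 0 0 0;.3 0 0 0 0'; python3 -m jog '.3 .0015 0 0 0;.3 .0015 0 0 0;.3 0 0 0 0'; python3 -m jog '.3 .0015 0 0 0;.3 .0015 0 0 0;.3 0 0 0 0';python3 -m jog '.3 .001 0 0 0;.3 .001 0 0 0;.3 0 0 0 0'; done | grep -e tool -e force: | grep -v gripper
```

```text
tool_pos: [0.4994, 0.3918, 0.1597]
force: [-0.5, 0.3, -1.2]
tool_pos: [0.4988, 0.3948, 0.1598]
force: [0.1, -0.2, -0.6]
tool_pos: [0.4982, 0.3977, 0.1597]
force: [0.8, -0.6, -0.7]
tool_pos: [0.498, 0.3988, 0.1596]
force: [1.8, -4.0, 0.5]
```

```bash
for i in 1; do python3 -m jog '.3 0 .0004 0 0;.3 0 0 0 0';python3 -m jog '.3 .001 0 0 0;.3 0 0 0 0'; python3 -m jog '.3 .0008 0 0 0;.3 0 0 0 0'; done | grep -e tool -e force: | grep -v gripper
```

```text
tool_pos: [0.4981, 0.3988, 0.1596]
force: [-1.0, -5.5, 0.8]
tool_pos: [0.4981, 0.3993, 0.1596]
force: [-0.3, -7.2, 1.7]
tool_pos: [0.498, 0.3997, 0.1595]
force: [0.4, -9.1, 1.9]
```

```bash
for i in 1; do python3 -m jog '.3 .0004 0 -.0004 0;.3 0 0 0 0';python3 -m jog '.3 .0008 0 0 0;.3 0 0 0 0';  done | grep -e tool -e force: | grep -v gripper
```

```text
tool_pos: [0.4979, 0.3998, 0.1596]
force: [1.7, -9.0, 1.2]
tool_pos: [0.4975, 0.4018, 0.1598]
force: [-0.1, -2.0, -0.5]
```

```bash
for i in 1; do python3 -m jog '.3 .0015 0 0 0;.3 .0015 0 0 0;.3 .0015 0 0 0;.3 .0015 0 0 0';python3 -m jog '.3 .0015 0 0 0;.3 .0015 0 0 0;.3 .0015 0 0 0;.3 .0015 0 0 0';python3 -m jog '.3 .0015 0 0 0;.3 .0015 0 0 0;.3 .0015 0 0 0;.3 .0015 0 0 0';python3 -m jog '.3 .0015 0 0 0;.3 .0015 0 0 0;.3 .0015 0 0 0;.3 .0015 0 0 0'; python3 -m jog '.3 .0015 0 0 0;.3 .0015 0 0 0;.3 .0015 0 0 0;.3 0 0 0 0'; done | grep -e tool -e force: | grep -v gripper
```

```text
tool_pos: [0.4963, 0.4076, 0.1598]
force: [1.6, -5.8, -1.4]
tool_pos: [0.495, 0.4135, 0.1598]
force: [0.8, -6.8, -0.6]
tool_pos: [0.4936, 0.4207, 0.1603]
force: [0.5, -0.2, -0.5]
tool_pos: [0.4922, 0.4262, 0.1601]
force: [0.2, -0.1, -0.3]
tool_pos: [0.4914, 0.4303, 0.1601]
force: [0.7, -1.0, -0.5]
```

```bash
python3 -m jog '.62 0 0 0 0;.62 0 0 0 0;.62 0 0 0 0;.62 0 0 0 0;.62 0 0 -.01 0;.62 0 0 -.025 0;.62 0 0 -.035 0;.62 0 0 -.03 0;.8 0 0 0 0' ; python3 - <<'E'
from h import *
# cap: coarse (0.469,0.302), tool yaw to 168.7
to((.455,.31,.26))
E
```

```text
t: 30.5
tool_pos: [0.4938, 0.4322, 0.2698]
orientation: [1.965, 2.447, 0.019]
force: [0.6, -0.0, 1.7]
opening: 0.0606
gripper_force: 0.0
tcp [493.8 432.2 269.8] yaw tool x 102.46 tilt [0.0099 0.0076]
[0.455 0.31  0.26 ] -> [-111.   -64.3    8.5]
```

```bash
python3 -m jog '1 -.028 -.016 0 0;1 -.028 -.016 0 0;1 -.028 -.016 0 0;1 -.027 -.016 0 0;1 0 0 0 -6.6;1 0 0 0 -6.6;1 0 0 0 -6.6;1 0 0 0 -6.6;1 0 0 0 -6.6' | grep tool; python3 -m jog '1 0 0 0 -6.6;1 0 0 0 -6.6;1 0 0 0 -6.6;1 0 0 0 -6.6;1 0 0 0 -6.6;1 0 0 0 0;1 0 0 0 0;1 0 0 0 0;1 0 0 0 0'|grep tool; python3 - <<'E'
from h import *
c=cam("wrist");uv=proj(c,(.4694,.302,.034));print(uv);u,v=map(int,uv)
g=cv2.cvtColor(c["color"],cv2.COLOR_RGB2GRAY);print(g[v-44:v+44:5,u-40:u+40:5])
for th in (110,130,150,170):
    b=blob(c,uv,.034,th,48);print(th,b)
to((b[0]/1000,b[1]/1000,.087))
E
```

```text
tool_pos: [0.4529, 0.3081, 0.261]
tool_pos: [0.4528, 0.3081, 0.2604]
[274.536582   215.18824358]
[[ 43  39  38  43  42  39  46  36  48  42  44  41  47  42  39  41]
 [ 42  35  34  38  41  50  39  38  40  43  39  38  38  41  45  38]
 [ 49  39  40  38  41  48  39  38  41  45  39  39  39  42  37  93]
 [ 48  47  50  42  41  46  47  46  44  48  44  40  33  39  50  86]
 [ 43  48  40 117  43  43  63  77  96  77  66  67  37  41  70  69]
 [ 41  41  45  45  45  80 117 113 117 118 121 122  35  38  52  46]
 [ 46  39  41  42  42  75 121 115 120 115 118 121  31  29  36  37]
 [ 42  48  35  39  43  70 114 116  93  82  75  78  56  52  95  66]
 [113  36  31  28  32  46  78  76  84  78  79  78  48  51  60  67]
 [119  80  36  34  30  50 106  98  86  80 111 200  59  53  64  63]
 [ 74  81  66  23  30  51  72  73 198 205 202 196  56  54  60  71]
 [ 77  64  58  82  55  59 165 204 206 203 203 196  61  54  55  67]
 [ 72 165  59  73  81  77 165 229 201 205 201 195  56  53  70  82]
 [125 196 208  70  82  73 101 100 126 100  73  74  57  79 110 173]
 [ 73  73  67  65  70  78  75  63  65  53 112  50  56 223 218 213]
 [ 72  69  64  60  63  64  70  57  54  68 215  69  49 172 218 211]
 [ 79  72  61  58  61  63  62  59  64  62 106  49  55  75 224 210]
 [ 67  68  65  69  75  81  85  71  61  58  63  54  54  55 227 212]]
110 [515.  332.5  36.9  27.1  -9.3]
130 [515.6 332.5  35.8  27.1  -9.3]
150 [515.7 333.   35.7  26.   -9.3]
170 [516.2 332.9  34.6  26.   -9.3]
tcp [452.8 308.1 260.3] yaw tool x 168.33 tilt [0.0002 0.0001]
[0.5162 0.3329 0.087 ] -> [-57.   37.  173.3]
```

```bash
python3 -m jog '1 -.017 .0134 0 -.4;1 0 0 .035 0;1 0 0 .035 0;1 0 0 .035 0;1 0 0 .03 0;1 0 0 .02 0;1 0 0 .012 0;1 0 0 .006 0;1 0 0 0 0;1 0 0 0 0' | grep -e tool -e for; python3 -m jog '.5 0 0 0 0;.4 0 0 0 0;.4 0 0 0 0;.35 0 0 0 0;.3 0 0 0 0;.3 0 0 0 0;.25 0 0 0 0;.2 0 0 0 0;.2 0 0 0 0' 10; python3 -m jog '.2 0 0 0 0;.2 0 0 0 0;.2 0 0 0 0' 40;
```

```text
tool_pos: [0.4712, 0.3163, 0.0859]
force: [-2.6, -7.3, -2.4]
gripper_force: 0.0
t: 33.63
tool_pos: [0.4713, 0.3163, 0.0864]
orientation: [-0.307, -3.124, 0.006]
force: [-3.2, -7.8, -2.0]
opening: 0.0381
gripper_force: 0.2
t: 33.88
tool_pos: [0.4713, 0.3163, 0.0864]
orientation: [-0.307, -3.124, 0.005]
force: [-3.5, -7.7, -2.7]
opening: 0.0339
gripper_force: 40.0
```

The gripper body is touching the rod tip with about 8 N. I back off sideways before lifting.

```bash
python3 -m jog '.2 0 -.003 0 0;.2 0 -.004 0 0;.2 0 -.004 0 0;.2 0 0 0 0;.2 0 0 0 0' | grep -e tool -e for; 
```

```text
tool_pos: [0.4703, 0.3071, 0.0876]
force: [-0.0, -0.1, -0.5]
gripper_force: 40.0
```

```bash
python3 -m jog '.2 0 -.002 -.01 0;.2 0 0 -.03 0;.2 0 0 -.04 0;.2 0 0 -.04 0;.2 0 0 -.035 0;.2 0 0 -.02 0;.2 0 0 0 0;.2 0 0 0 0' | grep -e tool -e for; python3 -c "
from h import *
to((.506,.362,.262))"
```

```text
tool_pos: [0.4704, 0.3056, 0.2647]
force: [-0.9, -0.8, -1.5]
gripper_force: 40.0
tcp [470.4 305.6 264.7] yaw tool x 168.86 tilt [0.0039 0.0022]
[0.506 0.362 0.262] -> [-24.   62.2   2.9]
```

```bash
python3 -m jog '.2 -.012 .031 0 0;.2 -.012 .031 0 0;.2 0 0 0 6.65;.2 0 0 0 6.65;.2 0 0 0 6.65;.2 0 0 0 6.65;.2 0 0 0 6.65;.2 0 0 0 6.65;.2 0 0 0 6.65;.2 0 0 0 6.65' | grep -e tool; python3 -m jog '.2 0 0 0 6.65;.2 0 0 0 6.65;.2 0 0 0 0;.2 0 0 0 0;.2 0 0 0 0;.2 0 0 0 0' | grep -e tool; python3 -c "
from h import *
to((.506,.362,.1624))"
```

```text
tool_pos: [0.5042, 0.3608, 0.2594]
tool_pos: [0.5049, 0.3612, 0.2614]
tcp [504.9 361.2 261.4] yaw tool x 102.52 tilt [-0.0009 -0.0005]
[0.506  0.362  0.1624] -> [ 0.6  1.3 99. ]
```

```bash
python3 -m jog '.2 0 .0013 .02 0;.2 0 0 .03 0;.2 0 0 .025 0;.2 0 0 .015 0;.2 0 0 .006 0;.2 0 0 .003 0;.2 0 0 0 0;.2 0 0 0 0;.2 0 0 0 0;.2 0 0 0 0' | grep -e tool ; python3 -m jog '.2 0 0 0 0;.2 0 0 0 0;.2 0 0 0 0;.2 0 0 0 0'; python3 - <<'E'
from h import *
to((.506,.362,.1624));c=cam("wrist")
a=c["color"][30:300,145:415]
cv2.imwrite("pics/w8.png",cv2.resize(a,(600,600),interpolation=cv2.INTER_CUBIC)[...,::-1])
E
```

```text
tool_pos: [0.5072, 0.362, 0.1648]
t: 37.47
tool_pos: [0.5064, 0.3616, 0.1633]
orientation: [1.969, 2.448, 0.0]
force: [0.5, -0.1, 0.1]
opening: 0.0338
gripper_force: 40.0
tcp [506.4 361.6 163.3] yaw tool x 102.36 tilt [0.0001 0.0001]
[0.506  0.362  0.1624] -> [ 0.5 -0.3  0.9]
```

View pics/w8.png

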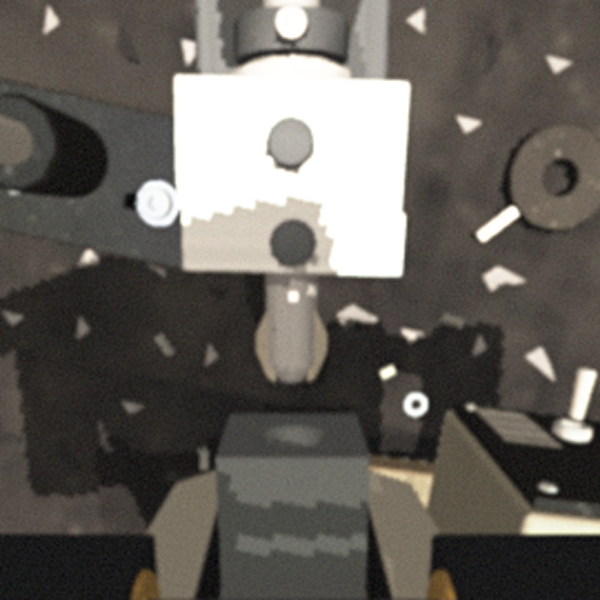

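Both carriers hang on the rod in front of the washer (screws at (290,142) and (292,242)). The cap, centred at column 293, is in line with the rod at 292. I go in.

```bash
for i in 1; do python3 -m jog '.2 .002 -.0003 .0006 0;.2 .003 0 0 0;.2 .003 0 0 0;.2 .002 0 0 0;.2 .001 0 0 0;.2 0 0 0 0;.2 0 0 0 0;.2 0 0 0 0'; python3 -m jog '.2 .001 0 0 0;.2 .001 0 0 0;.2 0 0 0 0'; python3 -m jog '.2 .001 0 0 0;.2 .001 0 0 0;.2 0 0 0 0'; done | grep -e tool -e force: | grep -v gripper
```

```text
tool_pos: [0.5038, 0.3722, 0.1625]
force: [-0.8, -0.3, -0.7]
tool_pos: [0.5034, 0.3743, 0.1626]
force: [0.6, 0.3, -1.3]
tool_pos: [0.5029, 0.3763, 0.1625]
force: [-0.1, 0.4, -1.2]
```

```bash
for i in 1; do python3 -m jog '.2 .001 0 0 0;.2 0 0 0 0'; python3 -m jog '.2 .001 0 0 0;.2 0 0 0 0'; python3 -m jog '.2 .001 0 0 0;.2 0 0 0 0'; done | grep -e tool -e force: | grep -v gripper
```

```text
tool_pos: [0.5027, 0.3773, 0.1626]
force: [0.5, -0.0, -0.8]
tool_pos: [0.5025, 0.3783, 0.1626]
force: [0.1, 0.0, 0.3]
tool_pos: [0.5022, 0.3792, 0.1625]
force: [1.0, 0.1, 0.1]
```

```bash
for i in 1; do python3 -m jog '.2 .001 0 0 0;.2 0 0 0 0'; python3 -m jog '.2 .001 0 0 0;.2 0 0 0 0';python3 -m jog '.2 .001 0 0 0;.2 0 0 0 0'; done | grep -e tool -e force: | grep -v gripper
```

```text
tool_pos: [0.5021, 0.3801, 0.1625]
force: [0.8, -1.1, -0.9]
tool_pos: [0.5019, 0.3808, 0.1624]
force: [0.4, -2.6, -0.5]
tool_pos: [0.5018, 0.3814, 0.1624]
force: [1.3, -5.1, 0.0]
```

```bash
for i in 1; do python3 -m jog '.2 .001 .0002 0 0;.2 0 0 0 0'; python3 -m jog '.2 .001 0 0 0;.2 0 0 0 0';python3 -m jog '.2 .0007 0 0 0;.2 0 0 0 0'; done | grep -e tool -e force: | grep -v gripper
```

```text
tool_pos: [0.5018, 0.3818, 0.1623]
force: [0.3, -8.4, 0.0]
tool_pos: [0.5016, 0.3829, 0.1623]
force: [-0.2, -2.1, -1.4]
tool_pos: [0.5013, 0.3843, 0.1623]
force: [1.0, -4.5, -0.2]
```

Popped in. Now dragging towards the stack.

```bash
for i in 1; do python3 -m jog '.2 .0015 0 0 0;.2 .0015 0 0 0;.2 .0015 0 0 0;.2 0 0 0 0';python3 -m jog '.2 .0015 0 0 0;.2 .0015 0 0 0;.2 .0015 0 0 0;.2 0 0 0 0';python3 -m jog '.2 .0015 0 0 0;.2 .0015 0 0 0;.2 0 0 0 0'; done | grep -e tool -e force: | grep -v gripper
```

```text
tool_pos: [0.5002, 0.389, 0.1623]
force: [0.0, -4.3, -2.4]
tool_pos: [0.4992, 0.3934, 0.1623]
force: [0.4, -4.2, -0.9]
tool_pos: [0.4986, 0.3964, 0.1624]
force: [0.9, -3.5, -1.0]
```

```bash
for i in 1; do python3 -m jog '.2 .001 0 0 0;.2 0 0 0 0';python3 -m jog '.2 .001 0 0 0;.2 0 0 0 0';python3 -m jog '.2 .001 0 0 0;.2 0 0 0 0';python3 -m jog '.2 .0008 0 0 0;.2 0 0 0 0'; done | grep -e tool -e force: | grep -v gripper; python3 - <<'E'
from h import *
c=cam("wrist");g=cv2.cvtColor(c["color"],cv2.COLOR_RGB2GRAY)
np.save("a.npy",c["color"]);print(g[60:300:2,300].tolist());print(g[60:300:2,290].tolist())
E
```

```text
tool_pos: [0.4984, 0.3973, 0.1624]
force: [1.0, -4.5, -1.8]
tool_pos: [0.4982, 0.3983, 0.1624]
force: [0.6, -5.0, -2.1]
tool_pos: [0.498, 0.3992, 0.1624]
force: [1.1, -4.3, -1.2]
tool_pos: [0.4979, 0.4, 0.1625]
force: [1.8, -5.3, -1.4]
[255, 255, 255, 255, 255, 255, 255, 255, 255, 255, 255, 255, 255, 255, 255, 255, 255, 255, 255, 255, 255, 249, 251, 190, 98, 97, 99, 132, 148, 150, 151, 146, 149, 145, 111, 90, 96, 93, 95, 95, 93, 107, 136, 144, 167, 230, 230, 216, 171, 121, 241, 255, 255, 255, 255, 255, 255, 255, 255, 255, 255, 255, 255, 255, 255, 255, 255, 255, 255, 255, 245, 229, 193, 190, 194, 195, 191, 192, 196, 198, 199, 195, 198, 201, 195, 195, 197, 202, 151, 111, 113, 106, 112, 114, 111, 115, 112, 111, 115, 99, 74, 78, 78, 74, 77, 99, 115, 113, 108, 80, 77, 80, 74, 76, 75, 75, 80, 75, 74, 77]
[255, 255, 255, 255, 255, 255, 255, 255, 255, 255, 255, 255, 255, 255, 255, 255, 255, 255, 255, 255, 255, 254, 248, 195, 98, 95, 95, 94, 118, 154, 148, 152, 151, 140, 130, 139, 137, 137, 144, 137, 140, 132, 120, 196, 201, 254, 255, 254, 255, 196, 249, 255, 255, 255, 255, 255, 255, 255, 255, 255, 214, 202, 198, 202, 198, 196, 201, 200, 200, 197, 194, 198, 193, 196, 195, 195, 196, 196, 194, 200, 198, 199, 195, 197, 196, 195, 197, 199, 128, 108, 113, 113, 111, 115, 111, 113, 112, 115, 91, 78, 74, 77, 84, 80, 75, 87, 112, 107, 113, 103, 81, 80, 81, 75, 78, 69, 78, 73, 73, 75]
```

```bash
cat >> h.py <<'E'
def gap():
    f=[]
    for i in range(3):
        c=cam("wrist");f.append(robot.read_state()["force"])
    g=cv2.cvtColor(c["color"],cv2.COLOR_RGB2GRAY);print("F",np.round(np.mean(f,0),1),np.round(np.array(robot.read_state()["tool_pos"])*1000,1),g[144:168,296:304].mean(1).astype(int).tolist(),"end",g[228:242,290:300].mean(1).astype(int).tolist())
E
for k in 1 2 ; do :; done; python3 -c "
from h import *
gap()"; python3 -m jog '.2 .0008 0 0 0;.2 0 0 0 0'|grep force; python3 -c "
from h import *
gap()"; python3 -m jog '.2 .0008 0 0 0;.2 0 0 0 0'|grep force; python3 -c "
from h import *
gap()"
```

```text
F [ 0.7 -4.8 -0.8] [497.8 400.  162.4] [134, 143, 146, 140, 156, 193, 218, 222, 221, 213, 205, 195, 180, 151, 125, 158, 240, 255, 255, 255, 255, 255, 255, 255] end [194, 195, 193, 195, 197, 201, 201, 183, 143, 111, 107, 111, 112, 112]
force: [1.1, -4.7, -1.3]
gripper_force: 40.0
F [ 0.5 -5.3 -1.4] [497.7 400.8 162.5] [112, 121, 121, 112, 111, 126, 163, 204, 220, 219, 212, 203, 197, 188, 167, 136, 139, 221, 255, 255, 255, 255, 255, 255] end [196, 195, 195, 193, 196, 199, 201, 201, 184, 146, 109, 104, 110, 111]
force: [1.0, -6.5, -1.2]
gripper_force: 40.0
F [ 1.4 -6.6 -0.4] [497.6 401.3 162.5] [110, 113, 120, 117, 110, 113, 134, 175, 208, 217, 213, 205, 200, 195, 185, 156, 143, 218, 255, 255, 255, 255, 255, 255] end [196, 194, 194, 195, 194, 197, 202, 202, 186, 151, 121, 111, 111, 111]
```

```bash
python3 -m jog '.2 .0006 0 0 0;.2 0 0 0 0'|grep force; python3 -c "
from h import *
gap()"; python3 -m jog '.2 .0005 0 0 0;.2 0 0 0 0'|grep force; python3 -c "
from h import *
gap()"
```

```text
force: [1.6, -7.8, 0.1]
gripper_force: 40.0
F [ 0.7 -8.1 -0.4] [497.6 401.6 162.5] [112, 115, 115, 113, 107, 115, 135, 176, 209, 217, 213, 206, 202, 198, 185, 160, 147, 221, 255, 255, 255, 255, 255, 255] end [198, 197, 197, 196, 197, 199, 203, 205, 194, 160, 123, 112, 113, 114]
force: [1.2, -8.2, -1.0]
gripper_force: 40.0
F [ 1.2 -8.   0.1] [497.5 402.  162.5] [111, 111, 112, 117, 115, 114, 134, 171, 205, 214, 211, 205, 199, 196, 185, 160, 150, 220, 255, 255, 255, 255, 255, 255] end [197, 195, 194, 195, 194, 198, 201, 205, 195, 159, 119, 109, 111, 113]
```

The washer now moves together with the stack, compressed by about 0.8 mm, so everything bears. I release and rise.

```bash
python3 -m jog '.45 0 0 0 0;.45 0 0 0 0;.45 0 0 0 0;.45 0 0 0 0;.45 0 0 0 0;.45 0 0 0 0' ; python3 -c "
from h import *
gap()"; python3 -m jog '.45 0 0 -.008 0;.45 0 0 -.02 0;.45 0 0 -.03 0;.45 0 0 -.03 0;.45 0 0 -.02 0;.45 0 0 0 0;.45 0 0 0 0;.45 0 0 0 0;.45 0 0 0 0;.45 0 0 0 0' | grep -v ori; python3 - <<'E'
from h import *
for i in range(4): c=cam("wrist")
g=cv2.cvtColor(c["color"],cv2.COLOR_RGB2GRAY)
to()
for z in (.095,.113): print([int(x) for x in proj(c,(.486,.457,z))])
print(np.round([proj(c,(.498,.4,.11)),proj(c,(.487,.45,.113)),proj(c,(.481,.475,.108))],0).tolist())
E
```

```text
t: 43.73
tool_pos: [0.4972, 0.4031, 0.1627]
orientation: [-1.969, -2.448, -0.001]
force: [-0.6, 0.2, 0.3]
opening: 0.0418
gripper_force: 0.0
F [-0.   0.1  0.3] [497.3 402.9 162.6] [127, 127, 124, 126, 125, 125, 123, 124, 135, 167, 213, 227, 226, 218, 214, 211, 203, 190, 165, 180, 250, 255, 255, 255] end [218, 217, 216, 214, 213, 213, 214, 216, 219, 222, 216, 186, 145, 127]
t: 44.72
tool_pos: [0.4967, 0.4023, 0.2686]
force: [0.2, -0.9, 0.1]
opening: 0.0418
gripper_force: 0.0
tcp [497.1 402.6 269.7] yaw tool x 102.35 tilt [-0.0011 -0.0007]
[277, 151]
[277, 152]
[[277.0, 221.0], [276.0, 162.0], [276.0, 129.0]]
```

```bash
python3 - <<'E'
from h import *
c=cam("wrist");g=cv2.cvtColor(c["color"],cv2.COLOR_RGB2GRAY)
for u in (264,268,277,286,290): print(u,g[120:260,u].tolist())
c["pose"]=c["pose"];p=np.array(robot.read_state()["tool_pos"])
for r in (140,150,180,190,200,210,250): print(r,[round(float(np.dot(plane(c,(277,r),z)[:2]-[.498,.4],[-.21,.9777])*1000),1) for z in (.095,.110,.113)])
E
```

```text
264 [205, 129, 107, 110, 105, 104, 94, 91, 85, 94, 96, 91, 75, 66, 67, 69, 72, 74, 75, 70, 82, 102, 134, 164, 180, 191, 183, 181, 200, 225, 234, 237, 238, 237, 238, 236, 233, 237, 237, 237, 237, 237, 236, 237, 235, 234, 234, 235, 236, 234, 233, 234, 234, 234, 234, 234, 234, 233, 232, 235, 231, 232, 234, 233, 232, 235, 234, 234, 232, 230, 232, 233, 208, 164, 145, 146, 148, 147, 144, 149, 147, 147, 146, 149, 145, 144, 143, 146, 140, 146, 144, 146, 148, 141, 144, 145, 140, 143, 146, 142, 143, 146, 142, 146, 142, 143, 143, 130, 112, 107, 108, 96, 102, 99, 96, 99, 99, 93, 101, 102, 99, 99, 97, 97, 97, 79, 69, 71, 70, 74, 76, 73, 70, 70, 68, 72, 72, 67, 68, 66]
268 [224, 141, 106, 91, 75, 75, 76, 80, 66, 72, 74, 74, 83, 89, 86, 89, 87, 96, 90, 87, 89, 114, 181, 248, 255, 255, 254, 230, 211, 223, 235, 237, 236, 237, 237, 235, 237, 235, 237, 238, 237, 238, 238, 237, 236, 236, 234, 235, 235, 235, 233, 232, 233, 234, 235, 233, 232, 232, 234, 234, 234, 234, 234, 233, 234, 234, 235, 232, 232, 232, 235, 234, 205, 157, 143, 141, 143, 147, 145, 147, 146, 146, 143, 142, 145, 147, 142, 143, 147, 144,
[... 1798 characters left out ...]
, 255, 255, 255, 255, 255, 255, 255, 255, 255, 255, 255, 255, 255, 255, 255, 255, 255, 255, 255, 255, 255, 255, 255, 255, 255, 255, 250, 239, 231, 234, 234, 236, 233, 234, 235, 233, 233, 232, 237, 236, 208, 153, 140, 144, 146, 146, 141, 148, 143, 143, 148, 146, 144, 146, 141, 146, 146, 141, 145, 140, 147, 145, 145, 145, 145, 145, 142, 145, 145, 140, 142, 144, 143, 143, 140, 140, 144, 144, 147, 140, 142, 143, 128, 116, 100, 101, 96, 98, 98, 100, 101, 120, 163, 214, 229, 232, 235, 237, 239, 239, 239, 236, 236, 236, 240, 244, 247, 247]
140 [67.7, 68.2, 68.3]
150 [59.3, 60.3, 60.5]
180 [33.2, 35.7, 36.2]
190 [24.1, 27.2, 27.8]
200 [15.0, 18.6, 19.3]
210 [5.6, 9.8, 10.6]
250 [-33.7, -27.2, -25.9]
```

```bash
python3 -c "
from plant import robot
print(robot.read_state()['t'],robot.close_job())"
```

```text
the job is handed in; nothing more can be done
44.9667 None
```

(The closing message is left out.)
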